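# Interlock washed track channels in their transport tray

## Robot

A 7-joint arm with a two-finger parallel gripper is mounted at the origin on the work surface. World frame = base frame: x ahead of the robot, y to its left, z up, the work surface at z = 0. Lengths are in m, angles in degrees, forces in N, time in s.
With the tool pointing down it reaches from about 0.425 to 0.95 m from the base axis. Payload 4.7 kg.
Tool frame: the origin (TCP) lies midway between the tips of the shut fingers; the grasp point (between the pads) lies 19 mm behind it (robot.pinch_z is the distance from the TCP to the grasp point, in m); x points along the fingers, y is the direction in which the jaws open and shut, and the axes are right-handed (so a half turn about x gives the same grasp; the last joint's range is limited). The gripper opens to 87 mm and grips with 3 to 60 N. Pads are 19 mm wide; open, the fingers measure 117 mm over their backs; the gripper's body (75 mm by 190 mm) begins 51 mm behind the grasp point.
Start: joints at [-75.625, 26.849, -2.785, 87.806, 1.381, 65.374, -4.715], TCP at [0.186, 0.649, 0.223] pointing down, gripper open.
Joint ranges: [-148.3, 148.3], [-19.14, 114.17], [-79.39, 73.82], [5.75, 140.21], [-59.74, 239.74], [12.07, 113.84], [-152.46, 152.46]. Speed limits (degrees/s): [147.25, 147.25, 180, 180, 180, 180, 180].

## Interface

Orientations are given as [roll, pitch, yaw] about the fixed x, y, z axes, in that order (R = Rz(yaw) Ry(pitch) Rx(roll)).
In Python, from cell import robot, snapshot, outline_of, spot_point gives the robot as it stands.
- The arm moves only by the tool play_rows, never from a script. Its argument "series" is a list of rows, each an object with "hand": the closure, from -1 (fully open) to 1 (shut); "travel": the shift along the tool's x, y, z normalised to -1 to 1, where 1 is 0.25 m, a list of three; "angular": the turn, a rotation vector about the tool's x, y, z normalised to -1 to 1, where 1 is pi rad, a list of three. In form: [{"hand": hand, "travel": [x, y, z], "angular": [wx, wy, wz]}, ...]. A call has 1 to 8 rows; each row shifts and turns the commanded pose from where the row before left it, along the tool's axes as they then stand; what a row does not reach is not made up. A row lasts 1/10 s, in which the tool goes at most 50 mm and 8.59 degrees, less where a joint would pass 70% of its speed; a pose out of reach is approached as far as the arm can. A call with a number of a shift or a turn outside -1 to 1 is refused whole. A call with a gripper value outside its range is refused whole. The fingers move at their own pace and stop on an object; "newtons" is the grip in N (left out, the last holds). Time passes only in rows, so rows that do not move let the fingers close. It gives the time, the measured TCP pose, the force and the opening at its end, in the units of the state.
- robot.sense(): the state, without advancing time (a new reading comes with each control period).
- snapshot(name): name is "side" or "top"; returns a dict with "img" (420x560x3 uint8, red, green, blue), "camera_matrix" (3x3 intrinsics, pixels), "R" (3x3) and "t" (3): a world point X has camera coordinates R X + t. Camera axes: x right, y down, z forward; pixel columns grow to the right and rows downward; lengths in m; the calibration is good to about 2 mm. A picture is of the moment at which its call begins. There is no depth.
- robot.sign_off(): hands the job in, once; it reports no verdict.
Trained networks look in a picture, given as the dict that the camera call returned (one of the last four; its "shot" number tells which), for a name from the list of things; names that differ only in an ending like _2 or _b are one class to them, and where a whole thing is asked for, a point or a joint stands for the part that bears it (a point fixed in the world has none). Each returns a list of dicts, best first, with "score" (0 to 1); they miss things now and then, are a little off and sometimes report something else, mostly with a low value. They report only what shows in the picture. A call takes as long as a camera call. They do not tell look-alikes from the thing itself.
- outline_of(picture, label): "mask" (420x560 bool, what is visible of it) and "box" ([left, top, right, bottom] as shares, 0 to 1, of the picture: columns of its width, rows of its height, round what is visible of it).
- spot_point(picture, label): "position" ([row, column] as shares, 0 to 1, of the picture: columns of its width, rows of its height: a listed point, or the origin of a listed thing).
The state is a dict: "time": time; "joint_positions": joint angles; "qvel": joint speeds; "effort": joint torques, N m; "tcp_pos": TCP position; "tcp_rot": TCP orientation; "contact_force": force on the tool from outside, world axes, zero at the start; "wrist_torque": the same for the moment, N m; "opening": opening from 0.0 (shut) to 1.0 (fully open).
Only numpy, scipy, OpenCV 4.12 (cv2) and the standard library are available. Lean on these libraries where they do the work, as an engineer would, in place of code of your own. Each camera call takes 0.05 s, during which the arm holds its last target.

## Task

The washed aluminium track channels have to go back in one interlocked bundle. Take the channel that lies open side up on the sloping teal drying stand and lay it, still open side up, flat in the white foam tray next to the one already there: on that one's free side (the wider part of the tray), parallel to it, ends level, with a gap of about 30 mm between the two. Then set the open-side-down channel over the pair so that one of its flanges drops into each trough and it sits fully down, level and with its ends in line with theirs; lower both channels into place rather than dropping them, and leave the other things on the desk alone.

Things in the scene. Friction and masses are not known exactly. Their poses are not given: they have to be found in the camera images.
- tray: white foam transport tray, fixed to the desk: 226 x 262 mm outside, flat floor 12 mm above the desk, inside 200 mm (along its x) by 236 mm (along its y), rim standing 14 mm above the floor. Origin: centre of its underside, on the desk; z up.
- stand: teal drying stand, fixed: a plate 220 mm wide (y) inclined 32 degrees, low end towards the robot (-x), far end about 130 mm high, with a lip 11 mm high at the low end. Origin: centre of its underside on the desk, z up. Two channels lie on it, length up the slope, about 104 mm apart centre to centre, lower ends at the lip; which is left or right varies.
- channel_first: aluminium U-channel 160 mm long, 50 wide, 28 high, walls 3 (44 clear inside, 25 deep), ends open, 0.10-0.19 kg. Already lies in the tray, open side up. Origin: centre of the underside of its web, on the tray floor; x along its length, z up, towards its open side. The next channel goes on its -y side.
- channel_up: aluminium U-channel 160 mm long, 50 wide, 28 high, walls 3 (44 clear inside, 25 deep), ends open, 0.10-0.19 kg. Lies on the stand, open side away from the plate, inclined 32 degrees like it. Origin: centre of the underside of its web (against the plate); x along its length, up the slope; y across; z normal to the plate, towards its open side.
- channel_down: aluminium U-channel 160 mm long, 50 wide, 28 high, walls 3 (44 clear inside, 25 deep), ends open, 0.10-0.19 kg. Lies on the stand, open side against the plate, inclined 32 degrees. Origin: midway between its two flange edges, on the plate; x along its length, up the slope; y across; z normal to the plate, towards its web. Interlocked, its edges stand on the trough floors of the others, origin 15 mm above the desk.
- puck_tube: bystander: sample tube with a purple cap standing in a round grey carrier 41 mm across, 100 mm high in all; easily tipped. Origin: centre of its underside.
- jar: bystander: specimen jar with a dark blue lid, 68 mm across, 69 mm high. Origin: centre of its underside.
- tube_rack: bystander: white foam rack full of capped tubes, 80 x 150 mm, 94 mm high. Origin: centre of its underside.
- marker: bystander: marker pen with a blue cap lying on the desk, 132 mm long, 16 mm thick. Origin: under its middle, x along the pen.
There are look-alikes about, which are no part of the job. What is shaped like the channel_first but blue or yellow is not meant. What is shaped like the channel_up but brown or pink is not meant.

How it is judged (in metres and radians):
On the way, in this order (a step that is already met when the one before it is completed fails the run):
1. the second channel lies flat in the tray, open side up, beside the first and parallel to it, ends level, and is let go (height (world z) of channel_up below 0.0155 m and angle between channel_up's own z axis and vertical below 0.05 rad and angle between the x axis of channel_up and the x axis of channel_first, either way round below 0.1 rad and x of channel_up in the frame of channel_first between -0.015 and 0.015 m and y of channel_up in the frame of channel_first between -0.089 and -0.05 m and contact force between the fingers and channel_up below 0.1 N), for 0.2 s.
2. the third channel sits open side down over the two, a flange in each trough, fully down and level (height (world z) of channel_up below 0.0155 m and angle between channel_up's own z axis and vertical below 0.05 rad and angle between the x axis of each of channel_up, channel_down and the x axis of channel_first, either way round below 0.1 rad and x of channel_up in the frame of channel_first between -0.015 and 0.015 m and y of channel_up in the frame of channel_first between -0.089 and -0.05 m and height (world z) of channel_down between 0.0125 and 0.0185 m and angle between channel_down's own z axis and vertical below 0.04 rad and x of channel_down in the frame of channel_first between -0.015 and 0.015 m and y of channel_down in the frame of channel_first between -0.046 and -0.003 m and horizontal distance between channel_down and channel_up below 0.049 m), for 0.2 s.
At the end, for the whole second after the job is handed in: All at rest: second channel flat in the tray, open up, beside the first, 0 to 39 mm clear; third open down, a flange in each trough, edges 0.5 to 6.5 mm above the tray floor, level within 2.3 degrees; all parallel within 6 degrees, ends level within 15 mm (all of step 2 and height (world z) of channel_first below 0.0155 m and angle between channel_first's own z axis and vertical below 0.05 rad and linear speed of each of channel_up, channel_down, channel_first below 0.02 m/s and angular speed of each of channel_up, channel_down, channel_first below 0.15 rad/s); the robot touches nothing.
It fails at once if a channel is dropped: it falls free of the fingers faster than 0.5 m/s (a fall of about 13 mm) ((linear speed of channel_up above 0.5 m/s and contact force between the fingers and channel_up below 0.05 N) or (linear speed of channel_down above 0.5 m/s and contact force between the fingers and channel_down below 0.05 N)).
It fails at once if a bystander is moved by more than 30 mm or the standing tube tipped (distance of any of puck_tube, jar, tube_rack, marker from where it was at the start of the episode above 0.03 m or angle between puck_tube's own z axis and vertical above 0.35 rad).
It also fails if it takes over 72 s, if anything falls off the work surface, if the arm or the gripper's body presses on something with over 40 N, if the wrist force passes 120 N, or if a joint passes its speed limit or range.

## Working session

There is one attempt and no reset: what is moved stays moved. The work goes in short steps, Python scripts to look and compute and a tool call to move; the robot and the scene stay as the last step left them, time stands still between calls to the robot, and variables do not carry over. Pictures are saved under pics/ and viewed, and the job is handed in when it is done.

Besides the shell and the picture viewer there is one more tool, called as name([rows], argument=value, ...), one row to a line, values as JSON. play_rows: Moves the arm, as the interface text tells. Its arguments: {"type":"object","properties":{"series":{"type":"array","items":{"type":"object","properties":{"hand":{"type":"number"},"travel":{"type":"array","items":{"type":"number","minimum":-1,"maximum":1}},"angular":{"type":"array","items":{"type":"number","minimum":-1,"maximum":1}}}}},"newtons":{"type":"number"}},"required":["series"]}

```bash
ls; mkdir -p pics; python3 - <<'E'
from cell import robot, snapshot
import cv2, numpy as np
for n in ("side","top"):
    s=snapshot(n); cv2.imwrite(f"pics/{n}0.png",cv2.resize(s["img"][:,:,::-1],(800,600),interpolation=cv2.INTER_CUBIC))
    print(n,np.round(s["camera_matrix"],1).tolist(),np.round(s["R"],4).tolist(),np.round(s["t"],4).tolist(), (-s["R"].T@s["t"]).round(3))
print(robot.sense()); print(robot.pinch_z)
E
```

```text
pics
side [[523.8, 0.0, 281.8], [0.0, 523.8, 210.2], [0.0, 0.0, 1.0]] [[0.6967, -0.7171, -0.0194], [-0.3825, -0.3485, -0.8557], [0.6068, 0.6036, -0.5171]] [-0.2969, 0.3223, 1.1855] [-0.389 -0.816  0.883]
top [[544.6, 0.0, 275.7], [0.0, 544.6, 211.6], [0.0, 0.0, 1.0]] [[-0.0035, -0.9998, 0.0182], [-0.9854, 0.0003, -0.1701], [0.1701, -0.0185, -0.9853]] [0.092, 0.5362, 1.2101] [0.323 0.114 1.282]
{'time': 0.1, 'joint_positions': array([-75.62293151,  26.89130965,  -2.78446438,  87.86546378,
         1.38147363,  65.37510249,  -4.7156597 ]), 'qvel': array([ 0.14931113, -0.19927414,  0.02517386, -0.12036387,  0.11006009,
       -0.08257571,  0.0347531 ]), 'effort': array([ 2.79030310e-04, -5.09169352e+01, -8.14005733e-02, -2.36832225e+01,
       -6.15266059e-02,  3.44367244e-02,  6.19431717e-05]), 'tcp_pos': array([0.18627038, 0.64824186, 0.22163103]), 'tcp_rot': array([ -87.72823943,   89.90169974, -103.75932283]), 'contact_force': array([-0.17391908, -0.46435394,  0.14963124]), 'wrist_torque': array([-0.03518269, -0.02206761,  0.00604799]), 'opening': 0.9965285483889678}
0.0187
```

View pics/side0.png

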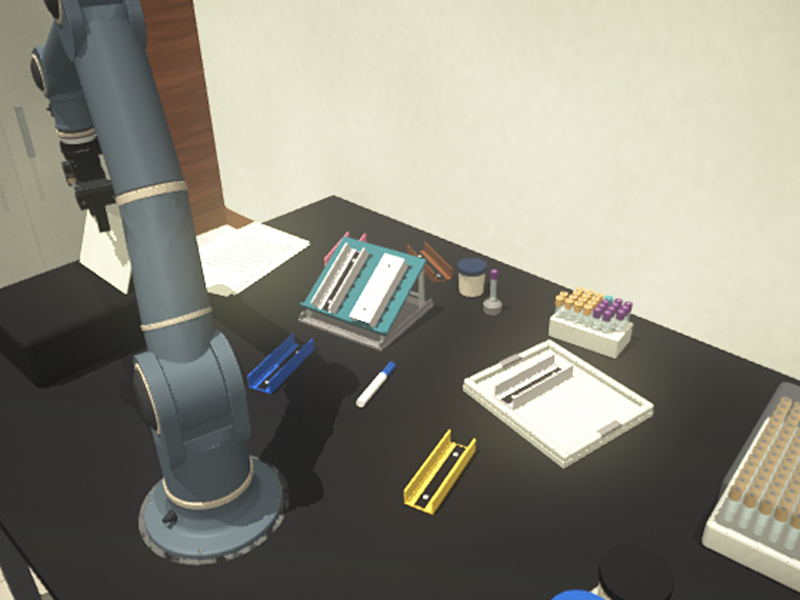

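View pics/top0.png

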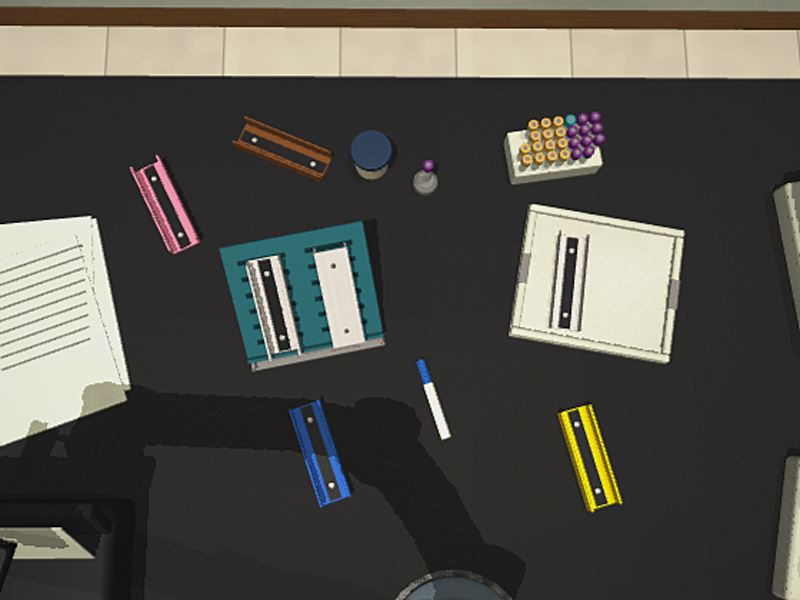

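```bash
python3 - <<'E'
from cell import robot, snapshot, outline_of, spot_point
import cv2, numpy as np, pickle
print([a for a in dir(robot) if a[0]!='_'])
S={}
for n in ("side","top"):
    s=snapshot(n)
    D={}
    for l in ["channel_up","channel_down","channel_first","tray","stand"]:
        o=outline_of(s,l); p=spot_point(s,l)
        D[l]=(o,p)
        print(n,l,[(round(q['score'],2),(np.array(q['box'])*[560,420,560,420]).round().tolist(),int(q['mask'].sum())) for q in o[:4]],[(round(q['score'],2),(np.array(q['position'])*[420,560]).round(1).tolist()) for q in p[:4]])
    S[n]=(s,D)
pickle.dump(S,open('s0.pkl','wb'))
def crop(n,x0,y0,x1,y1,f,name):
    im=S[n][0]['img'][y0:y1,x0:x1,::-1]
    cv2.imwrite(name,cv2.resize(im,None,fx=f,fy=f,interpolation=cv2.INTER_CUBIC))
crop('top',150,150,275,265,5,'pics/ct_stand.png')
crop('top',350,140,485,260,5,'pics/ct_tray.png')
crop('side',205,155,310,250,6,'pics/cs_stand.png')
crop('side',320,230,460,330,5,'pics/cs_tray.png')
E
```

```text
['IKError', 'pinch_z', 'sense', 'sign_off']
side channel_up [(0.92, [216.0, 173.0, 255.0, 219.0], 846), (0.77, [287.0, 169.0, 315.0, 198.0], 446), (0.63, [229.0, 164.0, 256.0, 186.0], 54)] [(0.74, [198.5, 235.8]), (0.74, [184.6, 301.1]), (0.4, [179.1, 243.7])]
side channel_down [(0.62, [248.0, 180.0, 286.0, 229.0], 978)] [(0.86, [207.3, 270.1])]
side channel_first [(0.96, [174.0, 235.0, 221.0, 277.0], 921), (0.94, [283.0, 305.0, 334.0, 358.0], 1320), (0.63, [349.0, 250.0, 400.0, 286.0], 1025)] [(0.97, [335.5, 306.5]), (0.56, [259.9, 197.1])]
side tray [(0.61, [322.0, 241.0, 458.0, 328.0], 5151)] [(0.83, [282.0, 386.1])]
side stand [(0.97, [208.0, 165.0, 303.0, 244.0], 3028)] [(0.68, [219.4, 258.8])]
top channel_up [(0.81, [92.0, 112.0, 140.0, 182.0], 1476), (0.68, [172.0, 182.0, 211.0, 249.0], 1650), (0.56, [351.0, 81.0, 423.0, 130.0], 2744)] [(0.73, [215.7, 191.3]), (0.64, [144.7, 116.5]), (0.59, [109.0, 198.1])]
top channel_down [(0.64, [220.0, 172.0, 256.0, 245.0], 1530)] [(0.56, [202.9, 235.1])]
top channel_first [(0.86, [392.0, 283.0, 432.0, 358.0], 1712), (0.73, [388.0, 167.0, 414.0, 230.0], 1489), (0.66, [205.0, 281.0, 243.0, 353.0], 1587)] [(0.75, [321.9, 411.8]), (0.62, [196.0, 398.7]), (0.59, [316.4, 223.8]), (0.57, [110.8, 265.1])]
top tray [(0.96, [357.0, 143.0, 481.0, 256.0], 8940)] [(0.64, [198.9, 413.9])]
top stand [(0.83, [156.0, 154.0, 267.0, 261.0], 5717), (0.45, [244.0, 90.0, 277.0, 127.0], 772)] [(0.62, [202.2, 216.0])]
```

View pics/ct_stand.png

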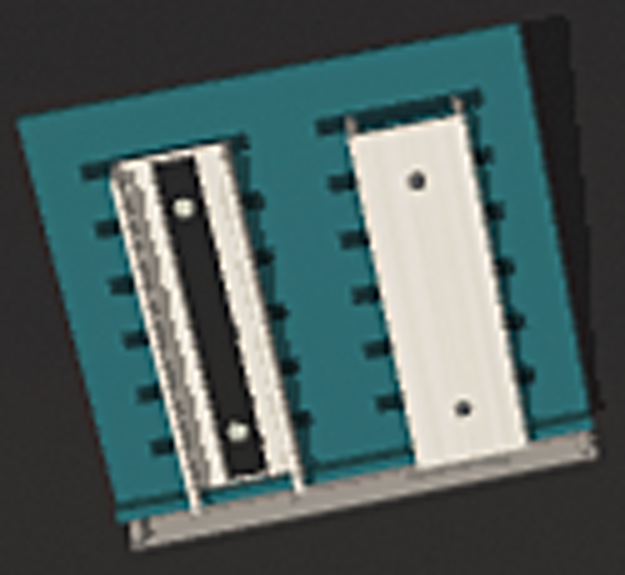

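View pics/ct_tray.png

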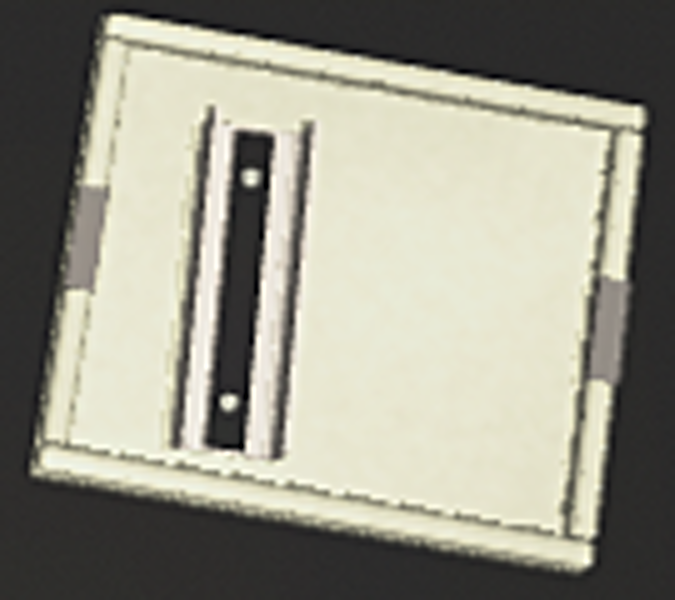

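View pics/cs_stand.png

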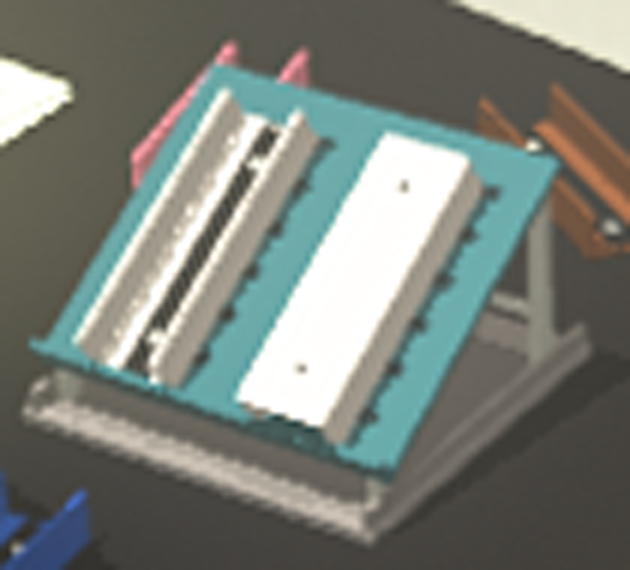

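View pics/cs_tray.png

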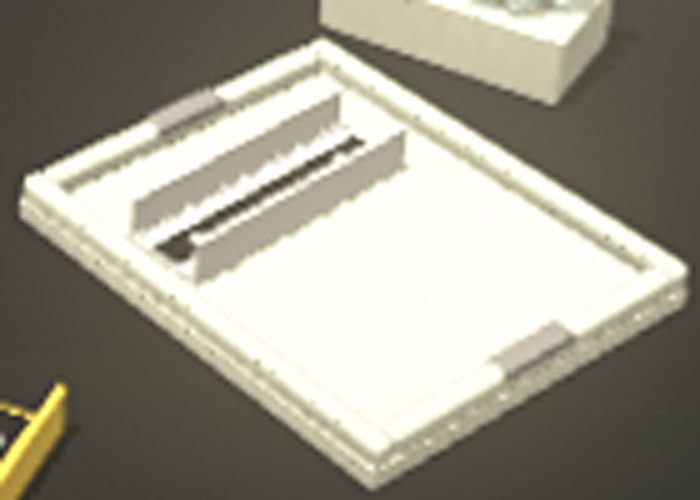

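```bash
cat > h.py <<'E'
import numpy as np, cv2, pickle
from scipy.optimize import minimize
from scipy.spatial.transform import Rotation as Ro
def box(x0,x1,y0,y1,z0,z1):
    v=np.array([[x,y,z] for x in(x0,x1) for y in(y0,y1) for z in(z0,z1)],float)
    return v
UP=[box(-.08,.08,-.025,.025,0,.003),box(-.08,.08,-.025,-.022,0,.028),box(-.08,.08,.022,.025,0,.028)]
DN=[box(-.08,.08,-.025,.025,.025,.028),box(-.08,.08,-.025,-.022,0,.028),box(-.08,.08,.022,.025,0,.028)]
TRAY=[box(-.113,.113,-.131,.131,0,.026)]
E=[(a,b) for a in range(8) for b in range(a) if bin(a^b).count('1')==1]
def proj(s,P):
    c=P@s['R'].T+s['t']; q=c@s['camera_matrix'].T
    return q[:,:2]/q[:,2:]
def T(p):  # x,y,z,yaw,tilt(deg): x axis up by tilt
    return Ro.from_euler('zy',[p[3],-p[4]],degrees=True).as_matrix(), np.array(p[:3])
F=4
def sil(s,model,p):
    R,t=T(p); m=np.zeros((420*F,560*F),np.uint8)
    for b in model:
        h=cv2.convexHull(((proj(s,b@R.T+t)+.5)*F-.5).astype(np.float32))
        cv2.fillConvexPoly(m,np.round(h*16).astype(np.int32),255,shift=4)
    return cv2.resize(m,(560,420),interpolation=cv2.INTER_AREA)/255.
def fit(views,model,p0,free,steps):
    def full(v):
        p=np.array(p0,float); p[free]=v; return p
    def cost(v):
        c=0
        for s,m in views:
            r=sil(s,model,full(v)); c+=np.abs(r-m).sum()/m.sum()
        return c
    v0=np.array(p0,float)[free]; n=len(v0)
    for k in range(3):
        sx=np.vstack([v0]+[v0+np.eye(n)[i]*steps[i]/(1+k) for i in range(n)])
        r=minimize(cost,v0,method='Nelder-Mead',options=dict(initial_simplex=sx,maxfev=400,xatol=1e-5,fatol=1e-5)); v0=r.x
    return full(v0),r.fun
def ray(s,uv,z):
    d=s['R'].T@np.linalg.inv(s['camera_matrix'])@np.array([uv[0],uv[1],1.]); c=-s['R'].T@s['t']
    return c+d*(z-c[2])/d[2]
def wire(s,model,p,crop,f,name,col=(0,0,255)):
    x0,y0,x1,y1=crop
    im=cv2.resize(s['img'][y0:y1,x0:x1,::-1],None,fx=f,fy=f,interpolation=cv2.INTER_CUBIC)
    for model,p in zip(model,p):
        R,t=T(p)
        for b in model:
            q=((proj(s,b@R.T+t)-[x0,y0]+.5)*f-.5)
            for a,c in E: cv2.line(im,tuple(np.round(q[a]*16).astype(int).tolist()),tuple(np.round(q[c]*16).astype(int).tolist()),col,1,cv2.LINE_AA,4)
    cv2.imwrite(name,im)
E
cat > m0.py <<'E'
from h import *
S=pickle.load(open('s0.pkl','rb')); s=S['side'][0]; t=S['top'][0]; ds=S['side'][1]; dt=S['top'][1]
def mk(d,l,i): return d[l][0][i]['mask'].astype(float)
p=ray(t,(414,199),0); print('tray guess',p)
tr=fit([(t,mk(dt,'tray',0)),(s,mk(ds,'tray',0))],TRAY,[p[0],p[1],0,-10,0],[0,1,3],[.01,.01,5]); print('tray',np.round(tr[0],4),tr[1])
p=ray(t,(399,197),.02)
cf=fit([(t,mk(dt,'channel_first',1)),(s,mk(ds,'channel_first',2))],UP,[p[0],p[1],.012,-5,0],[0,1,3],[.01,.01,5]); print('first',np.round(cf[0],4),cf[1])
p=ray(t,(191,216),.07)
cu=fit([(t,mk(dt,'channel_up',1)),(s,mk(ds,'channel_up',0))],UP,[p[0],p[1],.07,12,32],[0,1,2,3],[.01,.01,.01,5]); print('up',np.round(cu[0],4),cu[1])
p=ray(t,(235,203),.07)
cd=fit([(t,mk(dt,'channel_down',0)),(s,mk(ds,'channel_down',0))],DN,[p[0],p[1],.07,12,32],[0,1,2,3],[.01,.01,.01,5]); print('down',np.round(cd[0],4),cd[1])
R,o=T(cu[0]); print('down in up',R.T@(cd[0][:3]-o)); R,o=T(cf[0])
pickle.dump(dict(tr=tr[0],cf=cf[0],cu=cu[0],cd=cd[0]),open('fit0.pkl','wb'))
M=[UP,DN,UP,TRAY]; P=[cu[0],cd[0],cf[0],tr[0]]
wire(t,M,P,(150,150,275,265),5,'pics/w_ts.png'); wire(t,M,P,(350,140,485,260),5,'pics/w_tt.png')
wire(s,M,P,(205,155,310,250),6,'pics/w_ss.png'); wire(s,M,P,(320,230,460,330),5,'pics/w_st.png')
E
python3 m0.py
```

```text
tray guess [ 0.57499664 -0.24324133  0.        ]
tray [  0.5762  -0.2474   0.     -10.6712   0.    ] 0.476159836856401
first [ 0.5759 -0.1989  0.012  -7.542   0.    ] 0.15530990438731473
up [ 0.527   0.278   0.0794 10.5858 32.    ] 0.1794717976595323
down [ 0.5471  0.1784  0.0757  9.8379 32.    ] 0.14656300982239803
down in up [-0.00343167 -0.10070398 -0.01374384]
```

```bash
cd pics; python3 -c "
import cv2,numpy as np
a=[cv2.imread(f'w_{k}.png') for k in ('ts','ss')]
for k in ('ts','ss','tt','st'): print(cv2.imread(f'w_{k}.png').shape)
"
```

```text
(575, 625, 3)
(570, 630, 3)
(600, 675, 3)
(500, 700, 3)
```

View pics/w_ts.png

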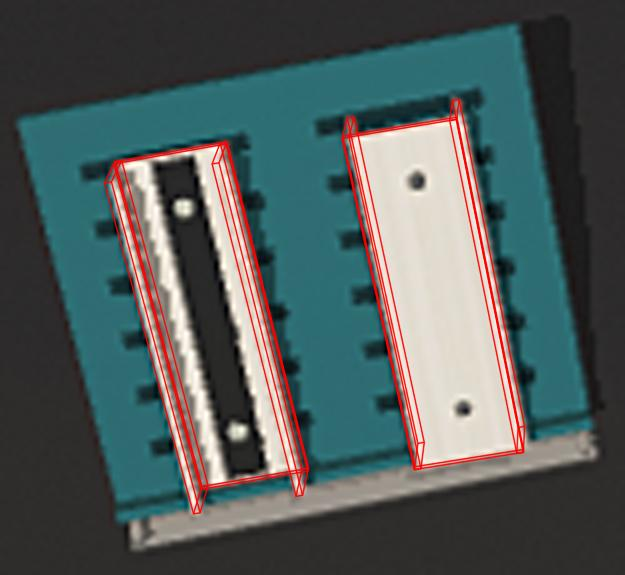

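View pics/w_ss.png

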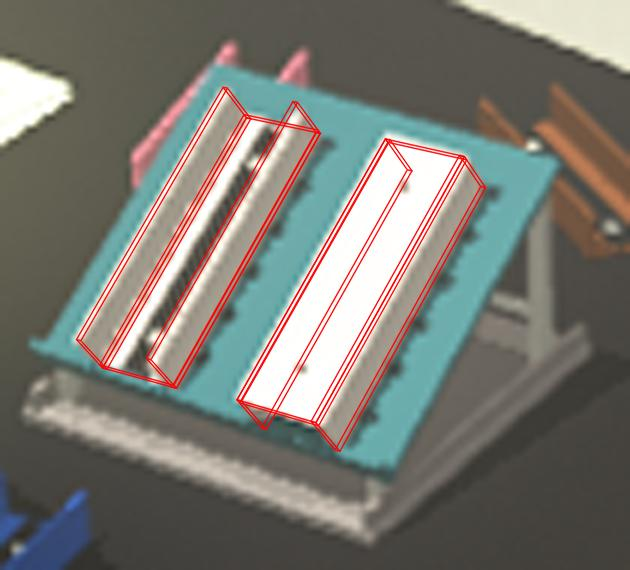

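View pics/w_tt.png

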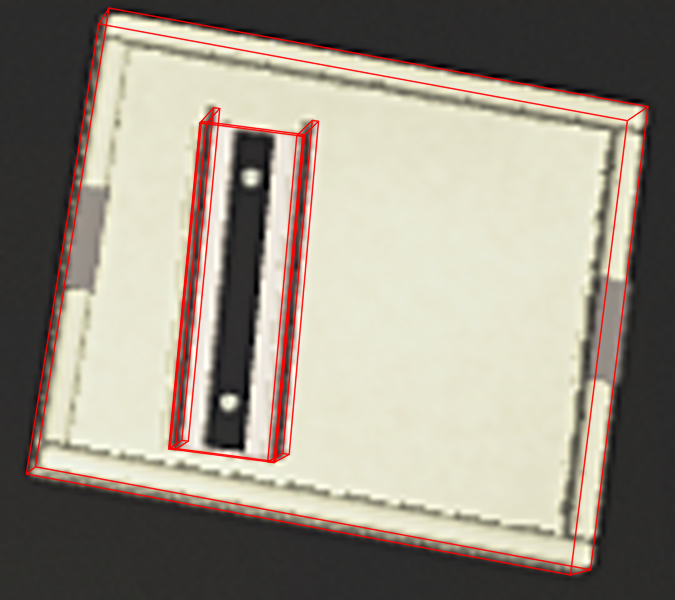

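View pics/w_st.png

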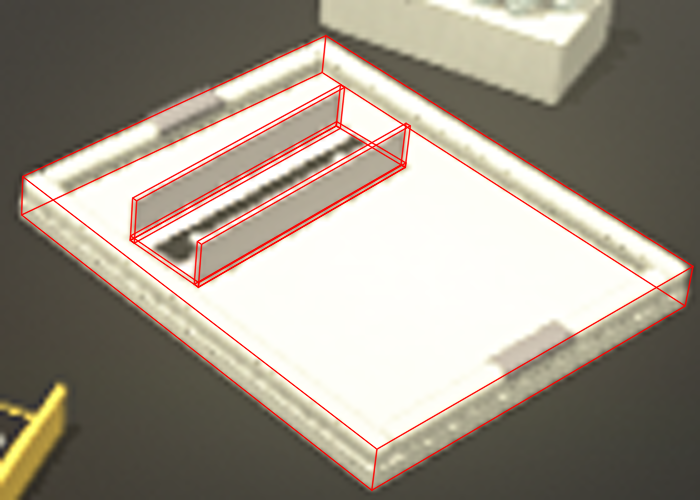

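```bash
cat > m1.py <<'E'
from h import *
S=pickle.load(open('s0.pkl','rb')); s=S['side'][0]; t=S['top'][0]; ds=S['side'][1]; dt=S['top'][1]
def mk(d,l,i): return d[l][0][i]['mask'].astype(float)
V=[(t,mk(dt,'channel_up',1),mk(dt,'channel_down',0)),(s,mk(ds,'channel_up',0),mk(ds,'channel_down',0))]
def pd(v):
    pu=np.array([*v[:4],32]); R,o=T(pu)
    return pu,np.array([*(o+R@[v[4],-v[5],0]),v[3],32])
def cost(v,W=(1,1)):
    pu,pw=pd(v)
    return sum(w*(np.abs(sil(c,UP,pu)-a).sum()/a.sum()+np.abs(sil(c,DN,pw)-b).sum()/b.sum()) for w,(c,a,b) in zip(W,V))
v0=np.array([.527,.278,.078,10.2,0,.104]); st=[.005,.005,.005,3,.004,.003]
for k in range(4):
    sx=np.vstack([v0]+[v0+np.eye(6)[i]*st[i]/(1+k) for i in range(6)])
    r=minimize(cost,v0,method='Nelder-Mead',options=dict(initial_simplex=sx,maxfev=500,xatol=1e-5,fatol=1e-5)); v0=r.x
    print(v0.round(4),r.fun)
pu,pw=pd(v0); print(pu.round(4),pw.round(4))
pickle.dump((pu,pw),open('fit1.pkl','wb'))
wire(t,[UP,DN],[pu,pw],(150,150,275,265),5,'pics/w1_ts.png')
wire(s,[UP,DN],[pu,pw],(205,155,310,250),6,'pics/w1_ss.png')
E
python3 m1.py
```

```text
[5.2910e-01 2.8070e-01 7.1900e-02 9.9507e+00 3.0000e-04 1.0670e-01] 0.4703930186613656
[5.2910e-01 2.8070e-01 7.1800e-02 9.8819e+00 6.0000e-04 1.0670e-01] 0.4675375295673657
[5.291e-01 2.807e-01 7.180e-02 9.882e+00 6.000e-04 1.067e-01] 0.4674995022352207
[5.291e-01 2.807e-01 7.180e-02 9.882e+00 6.000e-04 1.067e-01] 0.4674995022352207
[ 0.5291  0.2807  0.0718  9.882  32.    ] [ 0.5451  0.1757  0.0818  9.882  32.    ]
```

```bash
sed -i "s/'zy'/'ZY'/" h.py; python3 m0.py; python3 m1.py
```

```text
tray guess [ 0.57499664 -0.24324133  0.        ]
tray [  0.5762  -0.2474   0.     -10.6712   0.    ] 0.476159836856401
first [ 0.5759 -0.1989  0.012  -7.542   0.    ] 0.15530990438731473
up [ 0.5269  0.2797  0.079  11.6611 32.    ] 0.1749050454482244
down [ 0.5469  0.1798  0.0758 11.6673 32.    ] 0.09905705607957926
down in up [-0.00215305 -0.10189467 -0.00241275]
[ 5.26900e-01  2.80600e-01  7.76000e-02  1.13688e+01 -5.00000e-04
  1.03200e-01] 0.2898853138153472
[ 5.26900e-01  2.80400e-01  7.76000e-02  1.15985e+01 -1.20000e-03
  1.02900e-01] 0.28517902453177013
[ 5.26900e-01  2.80400e-01  7.76000e-02  1.15967e+01 -1.20000e-03
  1.02900e-01] 0.28460570876946273
[ 5.26900e-01  2.80400e-01  7.76000e-02  1.15959e+01 -1.20000e-03
  1.02900e-01] 0.28450054235950084
[ 0.5269  0.2804  0.0776 11.5959 32.    ] [ 0.5466  0.1794  0.077  11.5959 32.    ]
```

View pics/w1_ts.png

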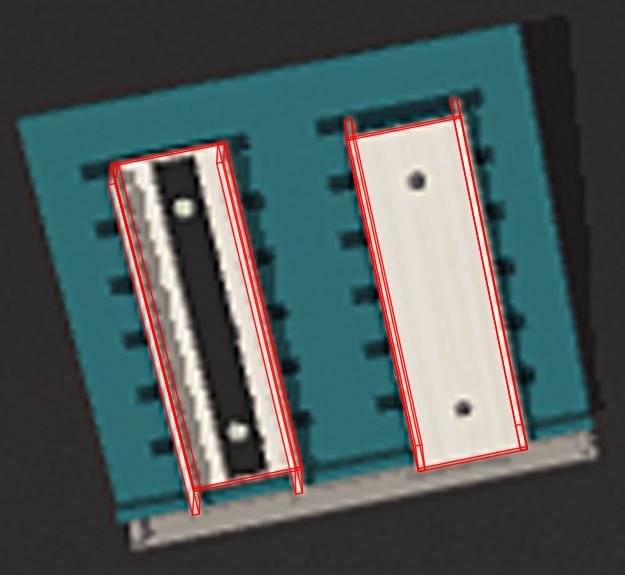

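View pics/w1_ss.png

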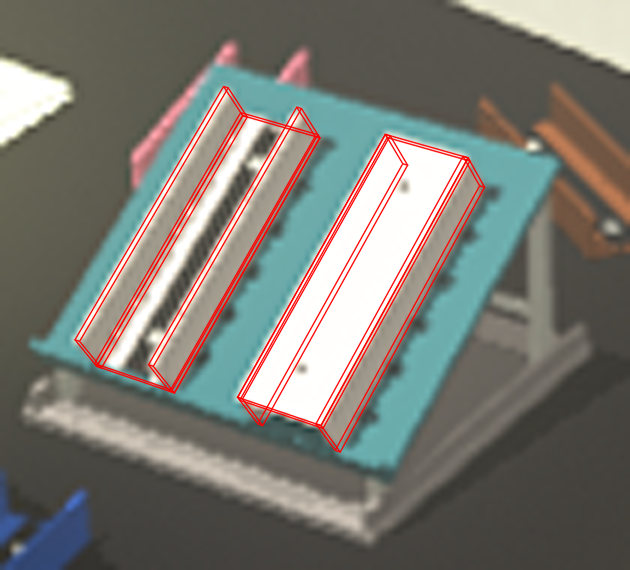

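```bash
cat > mv.py <<'E'
import numpy as np, json
from scipy.spatial.transform import Rotation as Ro
from cell import robot
def toolR(yaw,tilt,flip=0):
    # tool x = -n, tool y = +-channel y
    Rc=Ro.from_euler('ZY',[yaw,-tilt],degrees=True).as_matrix()
    x=-Rc[:,2]; y=Rc[:,1]*(-1 if flip else 1); return np.column_stack([x,y,np.cross(x,y)]),Rc
def cur():
    s=robot.sense(); return Ro.from_euler('xyz',s['tcp_rot'],degrees=True).as_matrix(),np.array(s['tcp_pos']),s
def rows(R0,p0,R1,p1,hand,vmax=.04,wmax=7.,dec=3,n=None):
    rv=(Ro.from_matrix(R0.T@R1)).as_rotvec(); d=np.linalg.norm(p1-p0)
    N=n or max(1,int(np.ceil(max(d/vmax,np.degrees(np.linalg.norm(rv))/wmax))))
    R,p=R0.copy(),np.array(p0,float); out=[]
    for k in range(N):
        pt=p0+(p1-p0)*(k+1)/N; Rt=R0@Ro.from_rotvec(rv*(k+1)/N).as_matrix()
        tr=np.round(R.T@(pt-p)/.25,dec); w=np.round(Ro.from_matrix(R.T@Rt).as_rotvec()/np.pi,dec)
        p=p+R@(tr*.25); R=R@Ro.from_rotvec(w*np.pi).as_matrix()
        out.append(dict(hand=hand,travel=(tr+0.).tolist(),angular=(w+0.).tolist()))
    print('d %.1f mm rot %.1f deg N %d'%(d*1e3,np.degrees(np.linalg.norm(rv)),N))
    for i in range(0,N,8): print(json.dumps(out[i:i+8]))
    return R,p
def show():
    R,p,s=cur(); print('t',s['time'],'p',p.round(4),'q',s['joint_positions'].round(1),'F',np.round(s['contact_force'],1),'op',round(s['opening']*87,1)); print(R.round(3).tolist())
E
python3 - <<'E'
from mv import *
R,p,s=cur(); show()
for f in (0,1):
    Rt,Rc=toolR(11.6,32,f); o=np.array([.527,.2804,.0776])
    tgt=o+Rc@[0,0,.13]; print('flip',f,tgt); rows(R,p,Rt,tgt,-1)
E
```

```text
t 1.2 p [0.1864 0.6488 0.2226] q [-75.6  26.8  -2.8  87.8   1.4  65.4  -4.7] F [0.  0.  0.9] op 87.3
[[-0.0, 0.276, 0.961], [0.0, 0.961, -0.276], [-1.0, 0.0, -0.0]]
flip 0 [0.45951755 0.26654784 0.18784625]
d 471.1 mm rot 42.0 deg N 12
[{"hand": -1, "travel": [0.012, -0.097, 0.123], "angular": [-0.012, -0.015, 0.004]}, {"hand": -1, "travel": [0.016, -0.102, 0.118], "angular": [-0.013, -0.014, 0.003]}, {"hand": -1, "travel": [0.02, -0.107, 0.113], "angular": [-0.012, -0.015, 0.004]}, {"hand": -1, "travel": [0.024, -0.112, 0.108], "angular": [-0.013, -0.014, 0.003]}, {"hand": -1, "travel": [0.027, -0.116, 0.103], "angular": [-0.012, -0.015, 0.004]}, {"hand": -1, "travel": [0.031, -0.12, 0.096], "angular": [-0.013, -0.014, 0.004]}, {"hand": -1, "travel": [0.033, -0.124, 0.09], "angular": [-0.012, -0.015, 0.003]}, {"hand": -1, "travel": [0.036, -0.128, 0.084], "angular": [-0.013, -0.014, 0.004]}]
[{"hand": -1, "travel": [0.038, -0.131, 0.077], "angular": [-0.012, -0.015, 0.003]}, {"hand": -1, "travel": [0.041, -0.135, 0.07], "angular": [-0.013, -0.014, 0.004]}, {"hand": -1, "travel": [0.
[... 1301 characters left out ...]
001, 0.064, 0.056], "angular": [0.037, 0.003, 0.01]}, {"hand": -1, "travel": [0.002, 0.071, 0.049], "angular": [0.037, 0.002, 0.011]}, {"hand": -1, "travel": [0.005, 0.075, 0.04], "angular": [0.038, 0.003, 0.011]}]
[{"hand": -1, "travel": [0.008, 0.08, 0.031], "angular": [0.037, 0.002, 0.01]}, {"hand": -1, "travel": [0.009, 0.082, 0.021], "angular": [0.037, 0.003, 0.011]}, {"hand": -1, "travel": [0.013, 0.084, 0.012], "angular": [0.037, 0.003, 0.011]}, {"hand": -1, "travel": [0.015, 0.084, 0.002], "angular": [0.037, 0.002, 0.01]}, {"hand": -1, "travel": [0.018, 0.084, -0.007], "angular": [0.037, 0.003, 0.011]}, {"hand": -1, "travel": [0.021, 0.081, -0.017], "angular": [0.038, 0.002, 0.011]}]
```

play_rows([
  {"hand":-1,"travel":[0.012,-0.097,0.123],"angular":[-0.012,-0.015,0.004]},
  {"hand":-1,"travel":[0.016,-0.102,0.118],"angular":[-0.013,-0.014,0.003]},
  {"hand":-1,"travel":[0.02,-0.107,0.113],"angular":[-0.012,-0.015,0.004]},
  {"hand":-1,"travel":[0.024,-0.112,0.108],"angular":[-0.013,-0.014,0.003]},
  {"hand":-1,"travel":[0.027,-0.116,0.103],"angular":[-0.012,-0.015,0.004]},
  {"hand":-1,"travel":[0.031,-0.12,0.096],"angular":[-0.013,-0.014,0.004]},
  {"hand":-1,"travel":[0.033,-0.124,0.09],"angular":[-0.012,-0.015,0.003]},
  {"hand":-1,"travel":[0.036,-0.128,0.084],"angular":[-0.013,-0.014,0.004]},
])

```text
time: 2.0
tcp_pos: [0.3691, 0.3929, 0.1998]
tcp_rot: [4.9, 68.5, 7.2]
contact_force: [0.1, -0.5, -0.2]
opening: 1.0
```

play_rows([
  {"hand":-1,"travel":[0.038,-0.131,0.077],"angular":[-0.012,-0.015,0.003]},
  {"hand":-1,"travel":[0.041,-0.135,0.07],"angular":[-0.013,-0.014,0.004]},
  {"hand":-1,"travel":[0.041,-0.138,0.062],"angular":[-0.012,-0.015,0.003]},
  {"hand":-1,"travel":[0.043,-0.14,0.055],"angular":[-0.012,-0.014,0.004]},
  {"hand":-1,"travel":[0,0,0],"angular":[0,0,0]},
  {"hand":-1,"travel":[0,0,0],"angular":[0,0,0]},
])

```text
time: 2.6
tcp_pos: [0.4596, 0.2662, 0.188]
tcp_rot: [0.2, 58.0, 11.6]
contact_force: [-0.0, 0.2, 0.0]
opening: 1.0
```

```bash
cat > chk.py <<'E'
from mv import *
import sys
show()
E
python3 - <<'E'
from mv import *
show(); R,p,s=cur()
Rt,Rc=toolR(11.6,32); o=np.array([.527,.2804,.0776])
rows(R,p,Rt,o+Rc@[0,0,.05],-1,vmax=.03)
from cell import snapshot; import cv2
for n in ('side','top'): cv2.imwrite(f'pics/{n}1.png',cv2.resize(snapshot(n)['img'][120:300,100:340,::-1],None,fx=3,fy=3,interpolation=cv2.INTER_CUBIC))
E
```

```text
t 2.6 p [0.4596 0.2662 0.188 ] q [-56.7   4.7  12.9 131.4  44.5  22.4  18.9] F [-0.   0.2  0. ] op 87.0
[[0.519, -0.198, 0.832], [0.107, 0.98, 0.167], [-0.848, 0.002, 0.529]]
d 80.1 mm rot 0.2 deg N 3
[{"hand": -1, "travel": [0.107, 0.001, 0.0], "angular": [0.0, 0.0, 0.0]}, {"hand": -1, "travel": [0.107, 0.0, 0.0], "angular": [-0.001, 0.0, 0.0]}, {"hand": -1, "travel": [0.107, 0.001, 0.0], "angular": [0.0, 0.0, 0.0]}]
```

play_rows([
  {"hand":-1,"travel":[0.107,0.001,0],"angular":[0,0,0]},
  {"hand":-1,"travel":[0.107,0,0],"angular":[-0.001,0,0]},
  {"hand":-1,"travel":[0.107,0.001,0],"angular":[0,0,0]},
  {"hand":-1,"travel":[0,0,0],"angular":[0,0,0]},
])

```text
time: 3.1
tcp_pos: [0.5008, 0.2766, 0.1173]
tcp_rot: [-0.5, 58.2, 11.4]
contact_force: [-0.8, -0.2, 0.7]
opening: 1.001
```

```bash
python3 - <<'E'
from mv import *
show(); R,p,s=cur()
Rt,Rc=toolR(11.6,32); o=np.array([.527,.2804,.0776])
print(Rc.T@(p-o))
from cell import snapshot; import cv2
for n in ('side','top'): cv2.imwrite(f'pics/{n}1.png',cv2.resize(snapshot(n)['img'][120:300,100:340,::-1],None,fx=3,fy=3,interpolation=cv2.INTER_CUBIC))
E
```

```text
t 3.1 p [0.5008 0.2766 0.1173] q [-55.1  16.1  15.8 130.6  62.1  12.2   2. ] F [-0.8 -0.2  0.7] op 87.1
[[0.516, -0.204, 0.832], [0.104, 0.979, 0.176], [-0.85, -0.004, 0.527]]
[-0.00142763  0.00156912  0.04766233]
```

View pics/side1.png

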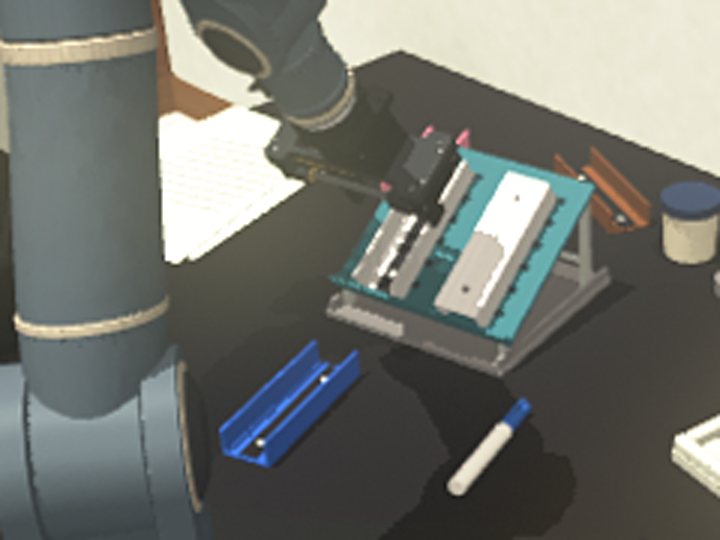

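View pics/top1.png

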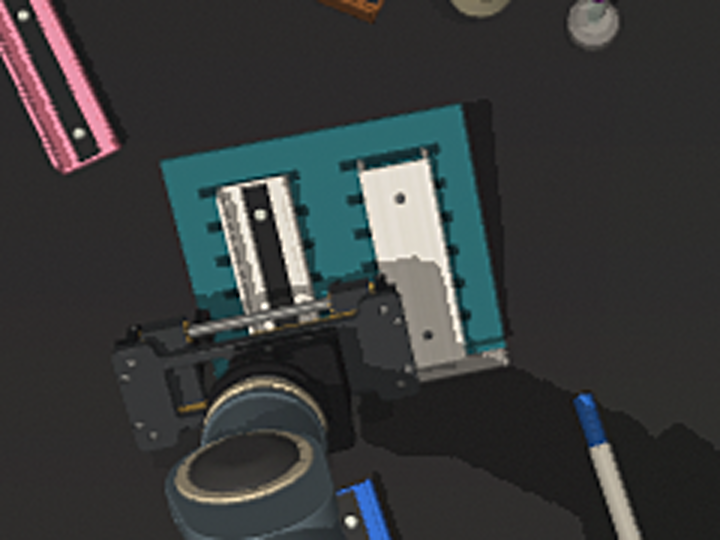

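```bash
cat >> mv.py <<'E'
PZ=.0187
def chan_tcp(o,yaw,tilt,tooltilt,local,flip=0):
    "TCP pose with pinch at channel-local point"
    Rc=Ro.from_euler('ZY',[yaw,-tilt],degrees=True).as_matrix()
    Rt,_=toolR(yaw,tooltilt,flip)
    return Rt, np.array(o)+Rc@np.array(local)+Rt[:,0]*PZ
E
python3 - <<'E'
from mv import *
R,p,s=cur()
o=[.527,.2804,.0776]
Rt,pt=chan_tcp(o,11.6,32,16,[0,0,.085]); print(pt)
R,p=rows(R,p,Rt,pt,-1,vmax=.025,wmax=4)
E
```

```text
[0.487926   0.27237926 0.13170849]
d 18.1 mm rot 15.9 deg N 4
[{"hand": -1, "travel": [-0.017, -0.002, -0.005], "angular": [0.0, 0.022, 0.0]}, {"hand": -1, "travel": [-0.017, -0.002, -0.006], "angular": [0.001, 0.022, 0.0]}, {"hand": -1, "travel": [-0.017, -0.003, -0.007], "angular": [0.0, 0.022, 0.0]}, {"hand": -1, "travel": [-0.016, -0.002, -0.009], "angular": [0.0, 0.023, 0.0]}]
```

play_rows([
  {"hand":-1,"travel":[-0.017,-0.002,-0.005],"angular":[0.0,0.022,0.0]},
  {"hand":-1,"travel":[-0.017,-0.002,-0.006],"angular":[0.001,0.022,0.0]},
  {"hand":-1,"travel":[-0.017,-0.003,-0.007],"angular":[0.0,0.022,0.0]},
  {"hand":-1,"travel":[-0.016,-0.002,-0.009],"angular":[0.0,0.023,0.0]},
  {"hand":-1,"travel":[0,0,0],"angular":[0,0,0]},
  {"hand":-1,"travel":[0,0,0],"angular":[0,0,0]},
])

```text
time: 3.8
tcp_pos: [0.4914, 0.2702, 0.1312]
tcp_rot: [-0.5, 71.9, 10.8]
contact_force: [-0.4, -0.1, -0.4]
opening: 1.0
```

```bash
python3 - <<'E'
from mv import *
show()
R,p,s=cur()
o=[.527,.2804,.0776]
Rt,pt=chan_tcp(o,11.6,32,16,[0,0,.025]); print(pt)
R,p=rows(R,p,Rt,pt,-1,vmax=.012,wmax=4)
E
```

```text
t 3.8 p [0.4914 0.2702 0.1312] q [-30.6  15.9  -8.3 121.1  22.2  28.8  44.9] F [-0.4 -0.1 -0.4] op 87.0
[[0.305, -0.196, 0.932], [0.058, 0.981, 0.187], [-0.95, -0.003, 0.311]]
[0.51907175 0.27877256 0.08082561]
d 58.1 mm rot 2.1 deg N 5
[{"hand": -1, "travel": [0.045, 0.002, 0.009], "angular": [0.0, 0.002, 0.0]}, {"hand": -1, "travel": [0.046, 0.003, 0.01], "angular": [0.0, 0.003, 0.001]}, {"hand": -1, "travel": [0.045, 0.002, 0.01], "angular": [-0.001, 0.002, 0.0]}, {"hand": -1, "travel": [0.045, 0.003, 0.011], "angular": [0.0, 0.002, 0.0]}, {"hand": -1, "travel": [0.046, 0.002, 0.01], "angular": [0.0, 0.003, 0.0]}]
```

play_rows([
  {"hand":-1,"travel":[0.045,0.002,0.009],"angular":[0.0,0.002,0.0]},
  {"hand":-1,"travel":[0.046,0.003,0.01],"angular":[0.0,0.003,0.001]},
  {"hand":-1,"travel":[0.045,0.002,0.01],"angular":[-0.001,0.002,0.0]},
  {"hand":-1,"travel":[0,0,0],"angular":[0,0,0]},
  {"hand":-1,"travel":[0,0,0],"angular":[0,0,0]},
])

```text
time: 4.3
tcp_pos: [0.5075, 0.2749, 0.0988]
tcp_rot: [-0.5, 73.4, 11.1]
contact_force: [0.3, -0.0, 0.5]
opening: 1.003
```

```bash
python3 - <<'E'
from mv import *
show()
R,p,s=cur()
o=[.527,.2804,.0776]
Rt,pt=chan_tcp(o,11.6,32,16,[0,0,.025]); print(pt)
R,p=rows(R,p,Rt,pt,-1,vmax=.012,wmax=4)
from cell import snapshot; import cv2
for n in ('side','top'): cv2.imwrite(f'pics/{n}2.png',cv2.resize(snapshot(n)['img'][130:260,150:310,::-1],None,fx=4,fy=4,interpolation=cv2.INTER_CUBIC))
E
```

```text
t 4.3 p [0.5075 0.2749 0.0988] q [-29.9  20.4  -7.9 119.6  22.4  26.9  45.7] F [ 0.3 -0.   0.5] op 87.2
[[0.28, -0.2, 0.939], [0.055, 0.98, 0.193], [-0.958, -0.002, 0.285]]
[0.51907175 0.27877256 0.08082561]
d 21.8 mm rot 0.6 deg N 2
[{"hand": -1, "travel": [0.041, 0.003, 0.013], "angular": [0.0, 0.002, 0.0]}, {"hand": -1, "travel": [0.042, 0.003, 0.013], "angular": [0.0, 0.001, 0.001]}]
```

View pics/side2.png

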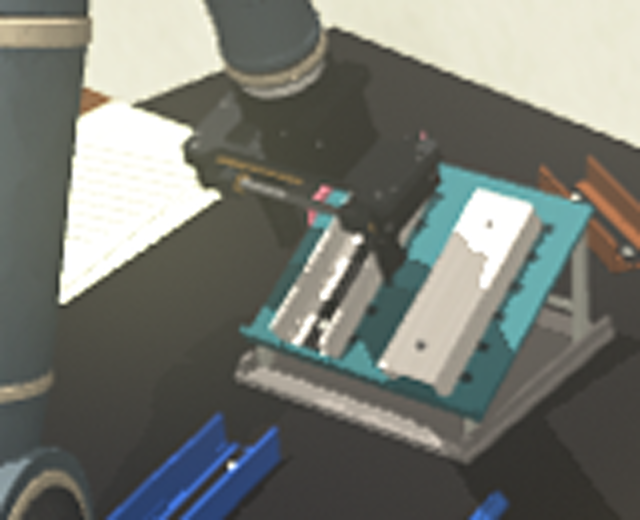

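View pics/top2.png

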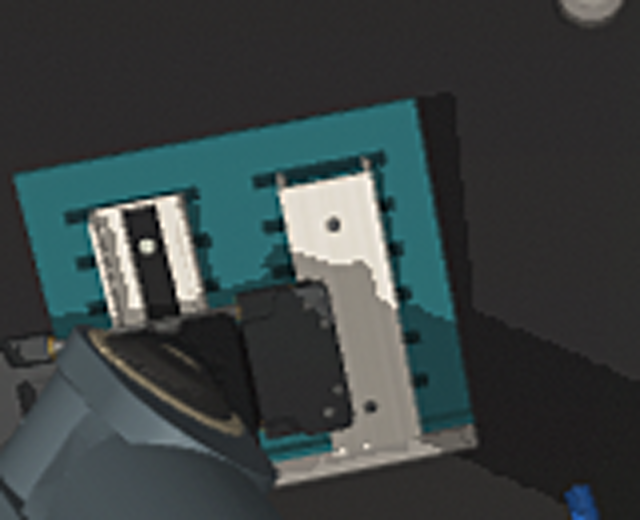

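play_rows([
  {"hand":-1,"travel":[0.041,0.003,0.013],"angular":[0.0,0.002,0.0]},
  {"hand":-1,"travel":[0.042,0.003,0.013],"angular":[0.0,0.001,0.001]},
  {"hand":-1,"travel":[0,0,0],"angular":[0,0,0]},
  {"hand":-1,"travel":[0,0,0],"angular":[0,0,0]},
])

```text
time: 4.8
tcp_pos: [0.5193, 0.2786, 0.0812]
tcp_rot: [0.2, 73.9, 11.7]
contact_force: [-0.0, 0.4, 1.0]
opening: 0.999
```

play_rows([
  {"hand":0.1,"travel":[0,0,0],"angular":[0,0,0]},
  {"hand":0.1,"travel":[0,0,0],"angular":[0,0,0]},
  {"hand":0.3,"travel":[0,0,0],"angular":[0,0,0]},
  {"hand":0.5,"travel":[0,0,0],"angular":[0,0,0]},
  {"hand":0.5,"travel":[0,0,0],"angular":[0,0,0]},
  {"hand":0.5,"travel":[0,0,0],"angular":[0,0,0]},
], newtons=25)

```text
time: 5.4
tcp_pos: [0.5194, 0.2788, 0.0819]
tcp_rot: [0.2, 73.9, 11.8]
contact_force: [-1.0, -0.0, 0.6]
opening: 0.576
```

```bash
python3 - <<'E'
from mv import *
show()
R,p,s=cur()
Rc=Ro.from_euler('ZY',[11.6,-32],degrees=True).as_matrix()
print('pinch local',Rc.T@(p-R[:,0]*PZ-[.527,.2804,.0776]))
E
```

```text
t 5.4 p [0.5194 0.2788 0.0819] q [-29.5  22.9  -7.7 118.4  22.6  25.7  46. ] F [-1.  -0.   0.6] op 50.1
[[0.272, -0.201, 0.941], [0.057, 0.98, 0.193], [-0.961, 0.001, 0.278]]
pinch local [ 7.91318010e-04 -3.33774827e-05  2.57891989e-02]
```

```bash
python3 - <<'E'
from mv import *
R,p,s=cur()
Rc=Ro.from_euler('ZY',[11.6,-32],degrees=True).as_matrix()
R,p=rows(R,p,R,p+Rc[:,2]*.05,.5,vmax=.013)
R,p=rows(R,p,R,p+np.array([0,0,.09]),.5,vmax=.025)
E
```

```text
d 50.0 mm rot 0.0 deg N 4
[{"hand": 0.5, "travel": [-0.048, 0.0, -0.014], "angular": [0.0, 0.0, 0.0]}, {"hand": 0.5, "travel": [-0.048, 0.0, -0.013], "angular": [0.0, 0.0, 0.0]}, {"hand": 0.5, "travel": [-0.048, 0.0, -0.014], "angular": [0.0, 0.0, 0.0]}, {"hand": 0.5, "travel": [-0.048, 0.0, -0.014], "angular": [0.0, 0.0, 0.0]}]
d 90.0 mm rot 0.0 deg N 4
[{"hand": 0.5, "travel": [-0.086, 0.0, 0.025], "angular": [0.0, 0.0, 0.0]}, {"hand": 0.5, "travel": [-0.087, 0.0, 0.025], "angular": [0.0, 0.0, 0.0]}, {"hand": 0.5, "travel": [-0.086, 0.0, 0.025], "angular": [0.0, 0.0, 0.0]}, {"hand": 0.5, "travel": [-0.087, 0.0, 0.025], "angular": [0.0, 0.0, 0.0]}]
```

play_rows([
  {"hand":0.5,"travel":[-0.024,0.0,-0.007],"angular":[0.0,0.0,0.0]},
  {"hand":0.5,"travel":[-0.048,0.0,-0.014],"angular":[0.0,0.0,0.0]},
  {"hand":0.5,"travel":[-0.048,0.0,-0.014],"angular":[0.0,0.0,0.0]},
  {"hand":0.5,"travel":[-0.048,0.0,-0.014],"angular":[0.0,0.0,0.0]},
  {"hand":0.5,"travel":[-0.024,0.0,-0.007],"angular":[0.0,0.0,0.0]},
  {"hand":0.5,"travel":[-0.04,0.0,0.012],"angular":[0.0,0.0,0.0]},
  {"hand":0.5,"travel":[-0.08,0.0,0.024],"angular":[0.0,0.0,0.0]},
  {"hand":0.5,"travel":[-0.08,0.0,0.024],"angular":[0.0,0.0,0.0]},
], newtons=30)

```text
time: 6.2
tcp_pos: [0.4934, 0.2733, 0.1771]
tcp_rot: [0.2, 73.9, 11.8]
contact_force: [0.9, -0.6, -1.4]
opening: 0.571
```

play_rows([
  {"hand":0.5,"travel":[-0.08,0.0,0.024],"angular":[0.0,0.0,0.0]},
  {"hand":0.5,"travel":[-0.06,0.0,0.018],"angular":[0.0,0.0,0.0]},
  {"hand":0.5,"travel":[0,0,0],"angular":[0,0,0]},
  {"hand":0.5,"travel":[0,0,0],"angular":[0,0,0]},
])

```text
time: 6.6
tcp_pos: [0.4938, 0.2732, 0.2127]
tcp_rot: [0.2, 73.9, 11.8]
contact_force: [-0.1, 0.8, -2.0]
opening: 0.573
```

```bash
python3 - <<'E'
from mv import *
show()
R,p,s=cur()
from cell import snapshot; import cv2
for n in ('side','top'): cv2.imwrite(f'pics/{n}3.png',cv2.resize(snapshot(n)['img'][80:260,150:350,::-1],None,fx=3,fy=3,interpolation=cv2.INTER_CUBIC))
o=np.array([.5759,-.1989,.012]); R0=Ro.from_euler('z',-7.54,degrees=True).as_matrix()
oc=o+R0@[0,-.078,0]; print('place',oc)
Rt,pt=chan_tcp(oc+[0,0,.13],-7.54,0,-16,[0.0008,0,.0258]); print('hover',pt)
print('via, tilt 0')
rows(R,p,Rt,pt,.5,vmax=.035,wmax=5)
E
```

```text
t 6.6 p [0.4938 0.2732 0.2127] q [-26.2  10.7 -12.3 114.3  14.2  41.4  54. ] F [-0.1  0.8 -2. ] op 49.8
[[0.272, -0.201, 0.941], [0.057, 0.98, 0.193], [-0.961, 0.001, 0.278]]
place [ 0.56566497 -0.27622557  0.012     ]
hover [ 0.5613482  -0.27565419  0.14982441]
via, tilt 0
d 556.6 mm rot 37.3 deg N 16
[{"hand": 0.5, "travel": [0.012, -0.138, -0.015], "angular": [0.007, 0.011, 0.0]}, {"hand": 0.5, "travel": [0.012, -0.138, -0.011], "angular": [0.006, 0.011, 0.0]}, {"hand": 0.5, "travel": [0.013, -0.138, -0.009], "angular": [0.007, 0.011, 0.0]}, {"hand": 0.5, "travel": [0.013, -0.139, -0.005], "angular": [0.007, 0.011, 0.0]}, {"hand": 0.5, "travel": [0.013, -0.138, -0.001], "angular": [0.007, 0.011, 0.0]}, {"hand": 0.5, "travel": [0.013, -0.139, 0.002], "angular": [0.006, 0.011, 0.0]}, {"hand": 0.5, "travel": [0.013, -0.138, 0.005], "angular": [0.007, 0.011, 0.0]}, {"hand": 0.5, "travel": [0.012, -0.139, 0.009], "angular": [0.007, 0.011, 0.0]}]
[{"hand": 0.5, "travel": [0.013, -0.138, 0.012], "angular": [0.007, 0.011, 0.0]}, {"hand": 0.5, "travel": [0.012, -0.137, 0.015], "angular": [0.006, 0.011, 0.0]}, {"hand": 0.5, "travel": [0.011, -0.138, 0.019], "angular": [0.007, 0.011, 0.0]}, {"hand": 0.5, "travel": [0.01, -0.137, 0.022], "angular": [0.007, 0.012, 0.0]}, {"hand": 0.5, "travel": [0.01, -0.136, 0.025], "angular": [0.007, 0.011, 0.0]}, {"hand": 0.5, "travel": [0.009, -0.136, 0.029], "angular": [0.006, 0.011, 0.0]}, {"hand": 0.5, "travel": [0.007, -0.136, 0.031], "angular": [0.007, 0.011, 0.0]}, {"hand": 0.5, "travel": [0.007, -0.134, 0.035], "angular": [0.007, 0.011, -0.001]}]
```

View pics/side3.png

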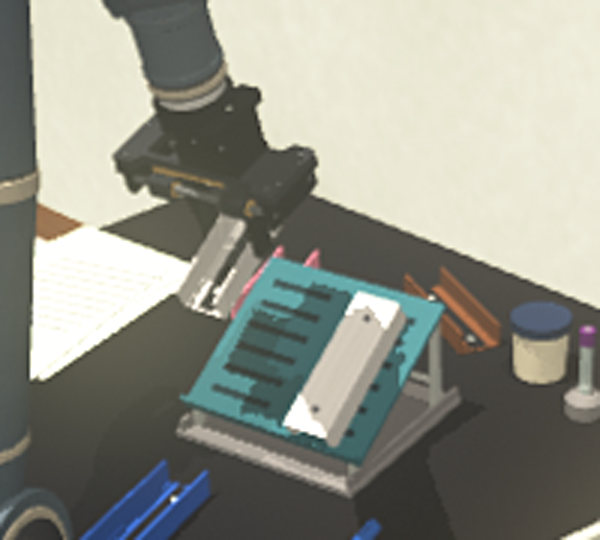

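View pics/top3.png

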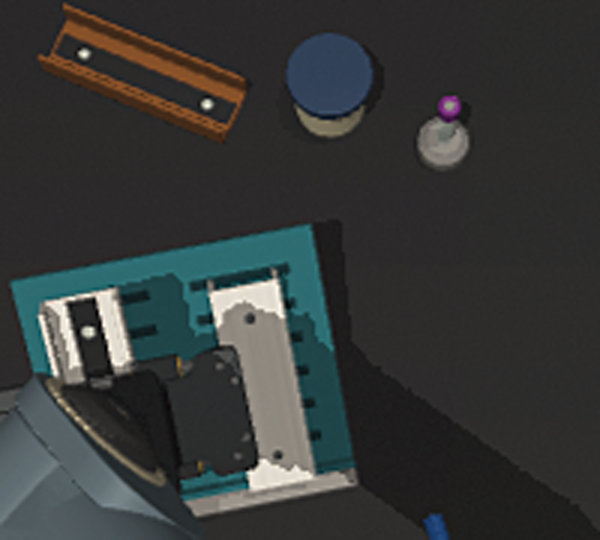

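play_rows([
  {"hand":0.5,"travel":[0.012,-0.138,-0.015],"angular":[0.007,0.011,0.0]},
  {"hand":0.5,"travel":[0.012,-0.138,-0.011],"angular":[0.006,0.011,0.0]},
  {"hand":0.5,"travel":[0.013,-0.138,-0.009],"angular":[0.007,0.011,0.0]},
  {"hand":0.5,"travel":[0.013,-0.139,-0.005],"angular":[0.007,0.011,0.0]},
  {"hand":0.5,"travel":[0.013,-0.138,-0.001],"angular":[0.007,0.011,0.0]},
  {"hand":0.5,"travel":[0.013,-0.139,0.002],"angular":[0.006,0.011,0.0]},
  {"hand":0.5,"travel":[0.013,-0.138,0.005],"angular":[0.007,0.011,0.0]},
  {"hand":0.5,"travel":[0.012,-0.139,0.009],"angular":[0.007,0.011,0.0]},
])

```text
time: 7.5
tcp_pos: [0.5273, -0.0024, 0.1802]
tcp_rot: [92.0, 88.6, 94.0]
contact_force: [0.8, -0.1, -1.7]
opening: 0.577
```

play_rows([
  {"hand":0.5,"travel":[0.013,-0.138,0.012],"angular":[0.007,0.011,0.0]},
  {"hand":0.5,"travel":[0.012,-0.137,0.015],"angular":[0.006,0.011,0.0]},
  {"hand":0.5,"travel":[0.011,-0.138,0.019],"angular":[0.007,0.011,0.0]},
  {"hand":0.5,"travel":[0.01,-0.137,0.022],"angular":[0.007,0.012,0.0]},
  {"hand":0.5,"travel":[0.01,-0.136,0.025],"angular":[0.007,0.011,0.0]},
  {"hand":0.5,"travel":[0.009,-0.136,0.029],"angular":[0.006,0.011,0.0]},
  {"hand":0.5,"travel":[0.007,-0.136,0.031],"angular":[0.007,0.011,0.0]},
  {"hand":0.5,"travel":[0.007,-0.134,0.035],"angular":[0.007,0.011,-0.001]},
])

```text
time: 8.3
tcp_pos: [0.5614, -0.2766, 0.1483]
tcp_rot: [-179.7, 73.8, 172.7]
contact_force: [0.4, -0.3, -1.9]
opening: 0.568
```

play_rows([
  {"hand":0.5,"travel":[0,0,0],"angular":[0,0,0]},
  {"hand":0.5,"travel":[0,0,0],"angular":[0,0,0]},
  {"hand":0.5,"travel":[0,0,0],"angular":[0,0,0]},
])

```text
time: 8.6
tcp_pos: [0.5617, -0.2737, 0.149]
tcp_rot: [-180.0, 73.9, 172.6]
contact_force: [-0.3, -0.7, -0.8]
opening: 0.574
```

```bash
python3 - <<'E'
from mv import *
show()
R,p,s=cur()
from cell import snapshot; import cv2,pickle
S={}
for n in ('side','top'):
    S[n]=snapshot(n); cv2.imwrite(f'pics/{n}4.png',cv2.resize(S[n]['img'][120:330,300:500,::-1],None,fx=3,fy=3,interpolation=cv2.INTER_CUBIC))
pickle.dump(S,open('s4.pkl','wb'))
E
```

```text
t 8.6 p [ 0.5617 -0.2737  0.149 ] q [ 16.3  34.1   6.   88.    0.6  73.7 104.1] F [-0.3 -0.7 -0.8] op 49.9
[[-0.275, 0.13, 0.953], [0.036, 0.992, -0.125], [-0.961, -0.0, -0.278]]
```

View pics/side4.png

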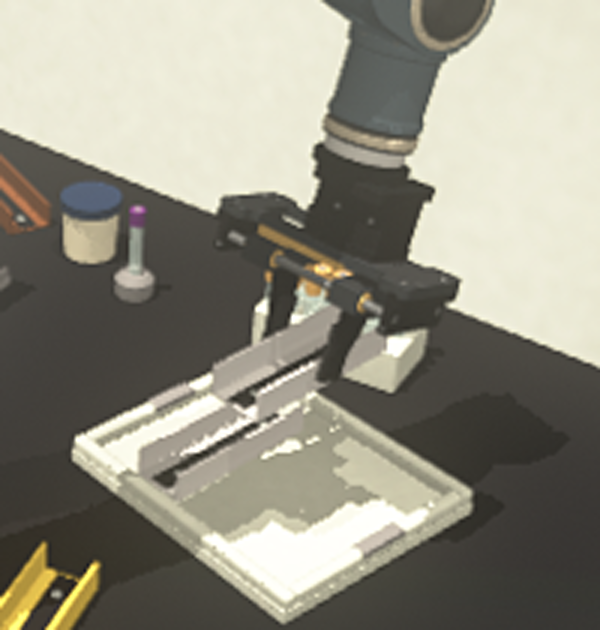

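View pics/top4.png

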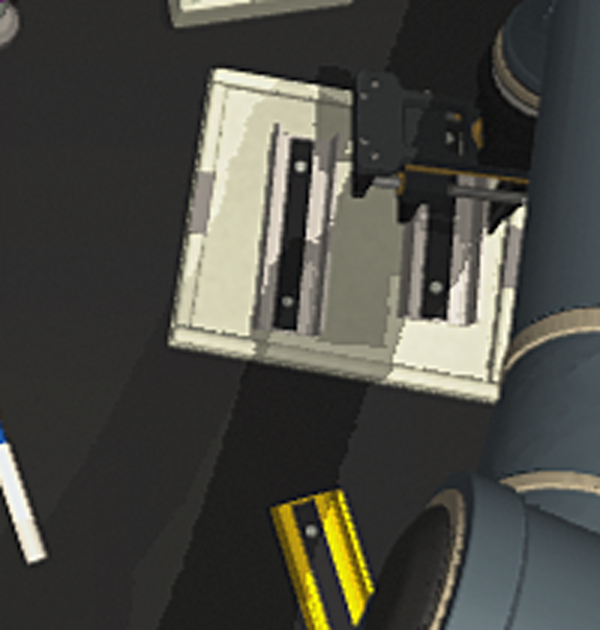

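```bash
python3 - <<'E'
from mv import *
from h import *
S=pickle.load(open('s4.pkl','rb')); R,p,s=cur()
pinch=p-R[:,0]*PZ
Rc=Ro.from_euler('ZY',[-7.5,0],degrees=True).as_matrix()
o=pinch-Rc@[.0008,0,.0258]; print(o)
P=[[*o,-7.5,0],[.5759,-.1989,.012,-7.54,0]]
for n in ('side','top'): wire(S[n],[UP,UP],P,(340,160,480,290),5,f'pics/w4_{n}.png')
E
```

```text
[ 0.56623762 -0.2742331   0.14193944]
```

View pics/w4_side.png

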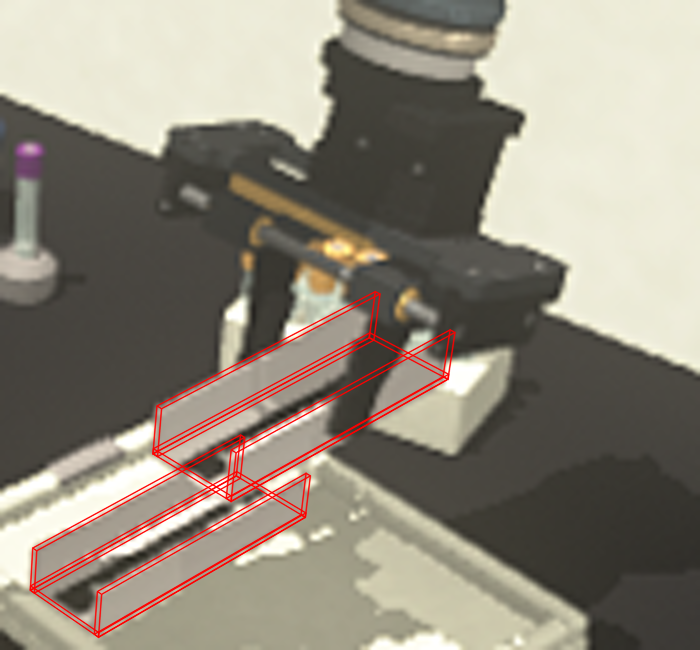

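View pics/w4_top.png

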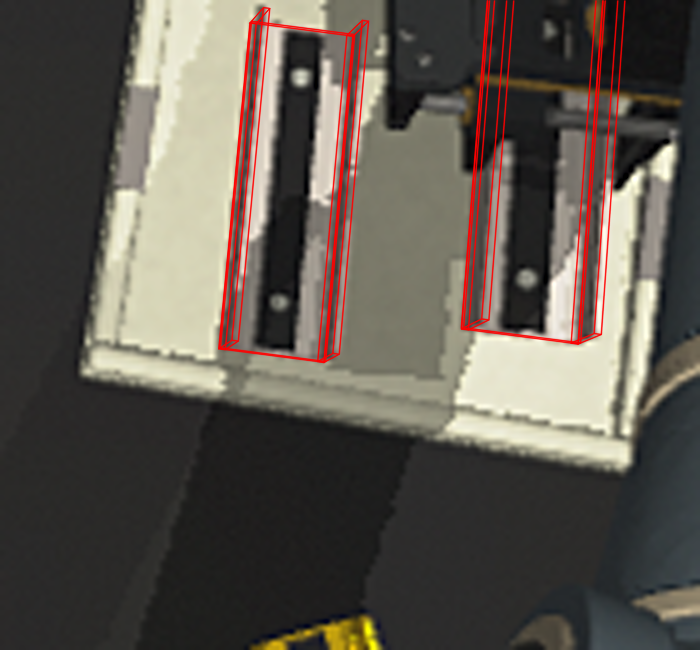

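```bash
python3 - <<'E'
from mv import *
R,p,s=cur()
oc=np.array([.56566,-.27623,.012])
Rt,pt=chan_tcp(oc+[0,0,.018],-7.54,0,-16,[0.0008,0,.0258]); print(pt)
rows(R,p,Rt,pt,.5,vmax=.018,wmax=5)
E
```

```text
[ 0.56134323 -0.27565862  0.03782441]
d 112.0 mm rot 0.1 deg N 7
[{"hand": 0.5, "travel": [0.062, -0.001, 0.018], "angular": [0.0, 0.0, 0.0]}, {"hand": 0.5, "travel": [0.061, -0.001, 0.017], "angular": [0.0, 0.0, 0.0]}, {"hand": 0.5, "travel": [0.062, -0.001, 0.018], "angular": [0.0, 0.0, 0.0]}, {"hand": 0.5, "travel": [0.061, -0.002, 0.017], "angular": [0.0, 0.0, 0.0]}, {"hand": 0.5, "travel": [0.062, -0.001, 0.018], "angular": [0.0, 0.0, 0.0]}, {"hand": 0.5, "travel": [0.061, -0.001, 0.017], "angular": [0.001, 0.0, 0.0]}, {"hand": 0.5, "travel": [0.062, -0.001, 0.018], "angular": [0.0, 0.0, 0.0]}]
```

play_rows([
  {"hand":0.5,"travel":[0.062,-0.001,0.018],"angular":[0.0,0.0,0.0]},
  {"hand":0.5,"travel":[0.061,-0.001,0.017],"angular":[0.0,0.0,0.0]},
  {"hand":0.5,"travel":[0.062,-0.001,0.018],"angular":[0.0,0.0,0.0]},
  {"hand":0.5,"travel":[0.061,-0.002,0.017],"angular":[0.0,0.0,0.0]},
  {"hand":0.5,"travel":[0.062,-0.001,0.018],"angular":[0.0,0.0,0.0]},
  {"hand":0.5,"travel":[0.061,-0.001,0.017],"angular":[0.001,0.0,0.0]},
  {"hand":0.5,"travel":[0.062,-0.001,0.018],"angular":[0.0,0.0,0.0]},
  {"hand":0.5,"travel":[0,0,0],"angular":[0.0,0.0,0.0]},
])

```text
time: 9.5
tcp_pos: [0.5595, -0.2767, 0.0349]
tcp_rot: [-179.8, 73.7, 172.5]
contact_force: [-0.3, 0.7, -1.1]
opening: 0.57
```

```bash
python3 - <<'E'
from mv import *
from h import *
from cell import snapshot
show()
R,p,s=cur()
pinch=p-R[:,0]*PZ
Rc=Ro.from_euler('ZY',[-7.5,0],degrees=True).as_matrix()
o=pinch-Rc@[.0008,0,.0258]; print(o)
R0=Ro.from_euler('z',-7.54,degrees=True).as_matrix(); print('in first',R0.T@(o-[.5759,-.1989,.012]))
P=[[*o,-7.5,0],[.5759,-.1989,.012,-7.54,0]]
for n in ('side','top'): wire(snapshot(n),[UP,UP],P,(340,160,480,290),5,f'pics/w5_{n}.png')
oc=np.array([.56566,-.27623,.012])
Rt,pt=chan_tcp(oc+[0,0,.001],-7.54,0,-16,[0.0008,0,.0258]); print(pt)
rows(R,p,Rt,pt,.5,vmax=.006,wmax=5)
E
```

```text
t 9.5 p [ 0.5595 -0.2767  0.0349] q [ 16.9  41.3   5.6  91.9   0.3  62.8 103.7] F [-0.3  0.7 -1.1] op 49.6
[[-0.279, 0.134, 0.951], [0.037, 0.991, -0.129], [-0.96, -0.001, -0.281]]
[ 0.56389144 -0.27732664  0.02701715]
in first [-0.00161372 -0.07932427  0.01501715]
[ 0.56134323 -0.27565862  0.02082441]
d 14.2 mm rot 0.4 deg N 3
[{"hand": 0.5, "travel": [0.017, 0.002, 0.007], "angular": [0.0, -0.001, 0.0]}, {"hand": 0.5, "travel": [0.018, 0.002, 0.008], "angular": [-0.001, 0.0, 0.0]}, {"hand": 0.5, "travel": [0.017, 0.001, 0.007], "angular": [0.0, -0.001, 0.0]}]
```

View pics/w5_side.png

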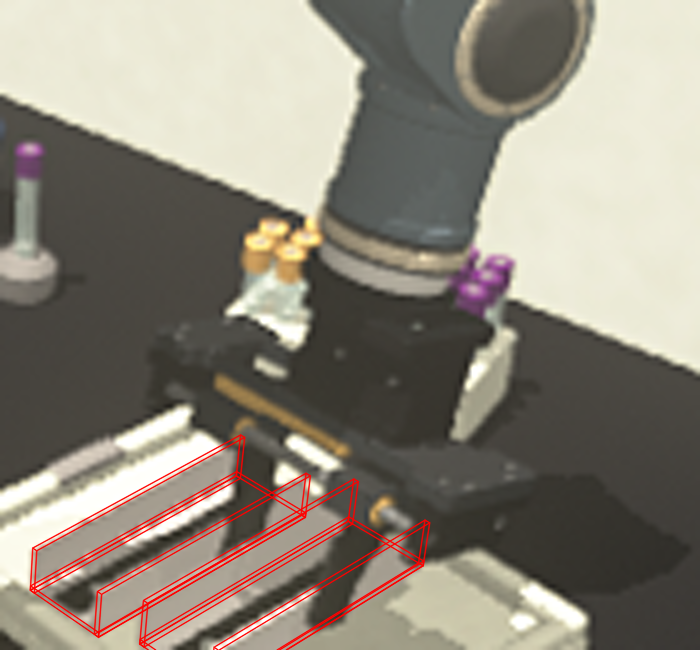

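View pics/w5_top.png

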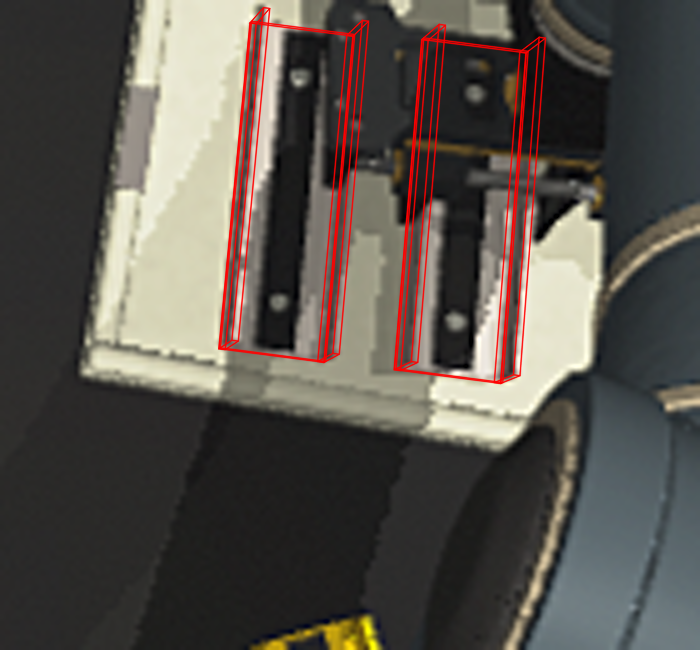

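play_rows([
  {"hand":0.5,"travel":[0.017,0.002,0.007],"angular":[0.0,-0.001,0.0]},
  {"hand":0.5,"travel":[0.016,0.002,0.006],"angular":[-0.001,0.0,0.0]},
  {"hand":0.5,"travel":[0.01,0.001,0.004],"angular":[0.0,-0.001,0.0]},
  {"hand":0.5,"travel":[0,0,0],"angular":[0,0,0]},
  {"hand":0.5,"travel":[0,0,0],"angular":[0,0,0]},
])

```text
time: 10.1
tcp_pos: [0.5625, -0.2764, 0.0264]
tcp_rot: [-179.7, 74.3, 172.8]
contact_force: [0.5, -0.4, -1.2]
opening: 0.574
```

```bash
cat > rel.py <<'E'
from mv import *
show()
R,p,s=cur()
Rc=Ro.from_euler('ZY',[-7.5,0],degrees=True).as_matrix()
o=p-R[:,0]*PZ-Rc@[.0008,0,.0258]; print('chan',o)
R0=Ro.from_euler('z',-7.54,degrees=True).as_matrix(); print('in first',R0.T@(o-[.5759,-.1989,.012]))
E
python3 rel.py
```

```text
t 10.1 p [ 0.5625 -0.2764  0.0264] q [ 16.9  41.8   5.5  92.2   0.2  61.4 103.8] F [ 0.5 -0.4 -1.2] op 49.9
[[-0.268, 0.131, 0.954], [0.034, 0.991, -0.127], [-0.963, -0.002, -0.27]]
chan [ 0.56673064 -0.27696121  0.0185768 ]
in first [ 0.00115298 -0.07858944  0.0065768 ]
```

play_rows([
  {"hand":0.5,"travel":[0.007,0,0.002],"angular":[0,0.001,0]},
  {"hand":0.5,"travel":[0.006,0,0.002],"angular":[0,0.001,0]},
  {"hand":0.005,"travel":[0.005,0,0.0015],"angular":[0,0,0]},
  {"hand":0.5,"travel":[0,0,0],"angular":[0,0,0]},
])

```text
time: 10.5
tcp_pos: [0.5627, -0.2764, 0.0218]
tcp_rot: [-179.7, 73.9, 172.8]
contact_force: [-0.5, 0.4, 1.5]
opening: 0.571
```

```bash
python3 rel.py
```

```text
t 10.5 p [ 0.5627 -0.2764  0.0218] q [ 16.9  42.3   5.5  92.    0.2  61.5 103.7] F [-0.5  0.4  1.5] op 49.7
[[-0.274, 0.131, 0.953], [0.035, 0.991, -0.127], [-0.961, -0.001, -0.276]]
chan [ 0.56700584 -0.27697964  0.01398719]
in first [ 0.00142822 -0.0785716   0.00198719]
```

play_rows([
  {"hand":0.5,"travel":[0.004,0,0.001],"angular":[0,0,0]},
  {"hand":0.5,"travel":[0,0,0],"angular":[0,0,0]},
])

```text
time: 10.7
tcp_pos: [0.5627, -0.2764, 0.0218]
tcp_rot: [-179.7, 74.0, 172.7]
contact_force: [-1.8, 1.0, 5.9]
opening: 0.574
```

play_rows([
  {"hand":0.5,"travel":[0.004,0,0.001],"angular":[0,0,0]},
  {"hand":0.5,"travel":[0,0,0],"angular":[0,0,0]},
])

```text
time: 10.9
tcp_pos: [0.5627, -0.2764, 0.0217]
tcp_rot: [-179.8, 73.9, 172.7]
contact_force: [-2.9, 1.4, 10.5]
opening: 0.574
```

```bash
python3 rel.py
```

```text
t 10.9 p [ 0.5627 -0.2764  0.0217] q [ 16.9  42.3   5.5  92.    0.2  61.5 103.7] F [-2.9  1.4 10.5] op 50.0
[[-0.274, 0.132, 0.953], [0.035, 0.991, -0.127], [-0.961, -0.001, -0.277]]
chan [ 0.5670229  -0.27697217  0.01389952]
in first [ 0.00144415 -0.07856196  0.00189952]
```

play_rows([
  {"hand":0.5,"travel":[-0.006,0,-0.002],"angular":[0,0,0]},
  {"hand":-0.2,"travel":[0,0,0],"angular":[0,0,0]},
  {"hand":-0.3,"travel":[0,0,0],"angular":[0,0,0]},
  {"hand":-0.4,"travel":[0,0,0],"angular":[0,0,0]},
  {"hand":-0.4,"travel":[0,0,0],"angular":[0,0,0]},
  {"hand":-0.4,"travel":[0,0,0],"angular":[0,0,0]},
])

```text
time: 11.5
tcp_pos: [0.5624, -0.2764, 0.0209]
tcp_rot: [-179.7, 73.9, 172.8]
contact_force: [0.6, 0.2, 0.4]
opening: 0.698
```

```bash
python3 rel.py
```

```text
t 11.5 p [ 0.5624 -0.2764  0.0209] q [ 16.9  42.3   5.5  92.    0.2  61.4 103.7] F [0.6 0.2 0.4] op 60.7
[[-0.275, 0.131, 0.953], [0.035, 0.991, -0.127], [-0.961, -0.002, -0.277]]
chan [ 0.56671977 -0.27694013  0.01304389]
in first [ 0.00113944 -0.07856997  0.00104389]
```

play_rows([
  {"hand":-0.4,"travel":[-0.02,0,-0.006],"angular":[0,0,0]},
  {"hand":-0.4,"travel":[-0.04,0,-0.012],"angular":[0,0,0]},
  {"hand":-0.4,"travel":[-0.08,0,-0.023],"angular":[0,0,0]},
  {"hand":-0.4,"travel":[-0.12,0,-0.034],"angular":[0,0,0]},
  {"hand":-1,"travel":[-0.15,0,-0.042],"angular":[0,-0.01,0]},
  {"hand":-1,"travel":[-0.15,0,-0.042],"angular":[0,-0.01,0]},
  {"hand":-1,"travel":[0,0,0],"angular":[0,0,0]},
])

```text
time: 12.2
tcp_pos: [0.5644, -0.2782, 0.1742]
tcp_rot: [-178.6, 78.3, 173.8]
contact_force: [1.3, -0.5, -0.3]
opening: 0.891
```

```bash
python3 - <<'E'
from mv import *
show()
R,p,s=cur()
o=np.array([.5466,.1794,.077])
Rt,pt=chan_tcp(o,11.6,32,16,[0,0,.1]); print(pt)
rows(R,p,Rt,pt,-1,vmax=.04,wmax=5)
E
```

```text
t 12.2 p [ 0.5644 -0.2782  0.1742] q [ 16.9  30.7   5.9  89.3   0.2  71.4 104.6] F [ 1.3 -0.5 -0.3] op 77.5
[[-0.202, 0.132, 0.97], [0.022, 0.991, -0.131], [-0.979, -0.005, -0.203]]
[0.49973956 0.16978093 0.14382922]
d 453.6 mm rot 33.7 deg N 12
[{"hand": -1, "travel": [0.018, 0.145, -0.038], "angular": [-0.009, -0.013, 0.0]}, {"hand": -1, "travel": [0.016, 0.146, -0.035], "angular": [-0.009, -0.012, 0.001]}, {"hand": -1, "travel": [0.015, 0.148, -0.032], "angular": [-0.009, -0.013, 0.0]}, {"hand": -1, "travel": [0.014, 0.148, -0.027], "angular": [-0.009, -0.013, 0.001]}, {"hand": -1, "travel": [0.013, 0.148, -0.024], "angular": [-0.009, -0.013, 0.0]}, {"hand": -1, "travel": [0.013, 0.149, -0.021], "angular": [-0.009, -0.012, 0.001]}, {"hand": -1, "travel": [0.012, 0.15, -0.017], "angular": [-0.009, -0.013, 0.0]}, {"hand": -1, "travel": [0.012, 0.15, -0.013], "angular": [-0.009, -0.013, 0.001]}]
[{"hand": -1, "travel": [0.012, 0.151, -0.009], "angular": [-0.009, -0.013, 0.0]}, {"hand": -1, "travel": [0.011, 0.151, -0.005], "angular": [-0.009, -0.012, 0.001]}, {"hand": -1, "travel": [0.012, 0.15, -0.002], "angular": [-0.009, -0.013, 0.0]}, {"hand": -1, "travel": [0.012, 0.151, 0.003], "angular": [-0.009, -0.013, 0.0]}]
```

play_rows([
  {"hand":-1,"travel":[0.018,0.145,-0.038],"angular":[-0.009,-0.013,0.0]},
  {"hand":-1,"travel":[0.016,0.146,-0.035],"angular":[-0.009,-0.012,0.001]},
  {"hand":-1,"travel":[0.015,0.148,-0.032],"angular":[-0.009,-0.013,0.0]},
  {"hand":-1,"travel":[0.014,0.148,-0.027],"angular":[-0.009,-0.013,0.001]},
  {"hand":-1,"travel":[0.013,0.148,-0.024],"angular":[-0.009,-0.013,0.0]},
  {"hand":-1,"travel":[0.013,0.149,-0.021],"angular":[-0.009,-0.012,0.001]},
  {"hand":-1,"travel":[0.012,0.15,-0.017],"angular":[-0.009,-0.013,0.0]},
  {"hand":-1,"travel":[0.012,0.15,-0.013],"angular":[-0.009,-0.013,0.001]},
])

```text
time: 13.0
tcp_pos: [0.5177, 0.024, 0.149]
tcp_rot: [12.2, 83.6, 17.5]
contact_force: [-0.2, -0.2, -0.4]
opening: 0.999
```

play_rows([
  {"hand":-1,"travel":[0.012,0.151,-0.009],"angular":[-0.009,-0.013,0.0]},
  {"hand":-1,"travel":[0.011,0.151,-0.005],"angular":[-0.009,-0.012,0.001]},
  {"hand":-1,"travel":[0.012,0.15,-0.002],"angular":[-0.009,-0.013,0.0]},
  {"hand":-1,"travel":[0.012,0.151,0.003],"angular":[-0.009,-0.013,0.0]},
  {"hand":-1,"travel":[0,0,0],"angular":[0,0,0]},
  {"hand":-1,"travel":[0,0,0],"angular":[0,0,0]},
])

```text
time: 13.6
tcp_pos: [0.496, 0.1727, 0.1396]
tcp_rot: [1.1, 74.6, 12.9]
contact_force: [0.0, -0.6, 0.0]
opening: 1.001
```

```bash
python3 - <<'E'
from mv import *
from h import *
from cell import snapshot, outline_of
show()
R,p,s=cur()
S={n:snapshot(n) for n in ('side','top')}
V={}
P=[[.5667,-.2769,.012,-7.5,0],[.5759,-.1989,.012,-7.54,0]]
for n in S:
    o=outline_of(S[n],'channel_first')+outline_of(S[n],'channel_up')
    print(n,[(round(q['score'],2),(np.array(q['box'])*[560,420,560,420]).round().tolist(),int(q['mask'].sum())) for q in o])
    S[n+'o']=o
    wire(S[n],[UP,UP],P,(340,160,480,290),5,f'pics/w6_{n}.png')
    cv2.imwrite(f'pics/{n}6.png',cv2.resize(S[n]['img'][140:320,200:440,::-1],None,fx=3,fy=3,interpolation=cv2.INTER_CUBIC))
pickle.dump(S,open('s6.pkl','wb'))
E
```

```text
t 13.6 p [0.496  0.1727 0.1396] q [-19.4  12.4  -7.3 123.6  10.4  29.4  67. ] F [ 0.  -0.6  0. ] op 87.1
[[0.259, -0.205, 0.944], [0.059, 0.979, 0.196], [-0.964, 0.005, 0.265]]
side [(0.84, [350.0, 248.0, 399.0, 286.0], 1019), (0.76, [178.0, 238.0, 218.0, 274.0], 848), (0.56, [284.0, 306.0, 333.0, 359.0], 1364), (0.8, [286.0, 169.0, 315.0, 199.0], 429), (0.78, [367.0, 260.0, 424.0, 306.0], 1200)]Traceback (most recent call last):
  File "<stdin>", line 9, in <module>
RuntimeError: dictionary changed size during iteration
```

View pics/w6_side.png

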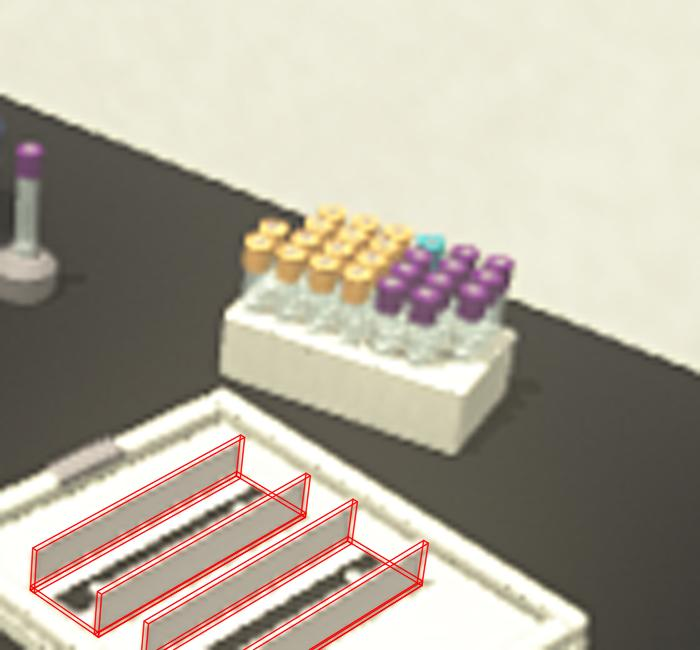

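View pics/side6.png

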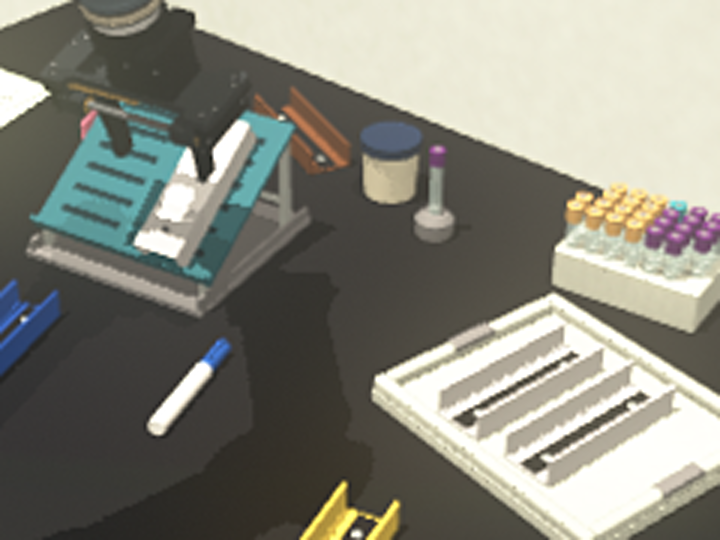

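```bash
python3 - <<'E'
from mv import *
from h import *
from cell import snapshot, outline_of
S={n:snapshot(n) for n in ('side','top')}
P=[[.5667,-.2769,.012,-7.5,0],[.5759,-.1989,.012,-7.54,0]]
mm=[[],[]]
for n in ('side','top'):
    o=outline_of(S[n],'channel_first')+outline_of(S[n],'channel_up')
    for i in (0,1):
        pr=sil(S[n],UP,P[i])
        b=max(o,key=lambda q:(pr*q['mask']).sum()/np.maximum(pr,q['mask']).sum())
        print(n,i,(pr*b['mask']).sum()/np.maximum(pr,b['mask']).sum(), b['mask'].sum())
        mm[i].append((S[n],b['mask'].astype(float)))
    wire(S[n],[UP,UP],P,(340,160,480,290),5,f'pics/w6_{n}.png')
f=[fit(mm[i],UP,P[i],[0,1,3],[.006,.006,3]) for i in (0,1)]
print([(a.round(4),b) for a,b in f])
R,o=T(f[1][0]); print('up in first',R.T@(f[0][0][:3]-o))
E
```

```text
side 0 0.939276447353199 1132
side 1 0.9491892124238375 1056
top 0 0.9375059754081347 1605
top 1 0.9571312064075566 1550
[(array([ 0.5676, -0.2772,  0.012 , -7.2173,  0.    ]), np.float64(0.12472297497535612)), (array([ 0.575 , -0.1988,  0.012 , -7.5001,  0.    ]), np.float64(0.09331155961896001))]
up in first [ 0.00295216 -0.07862252  0.        ]
```

View pics/w6_top.png

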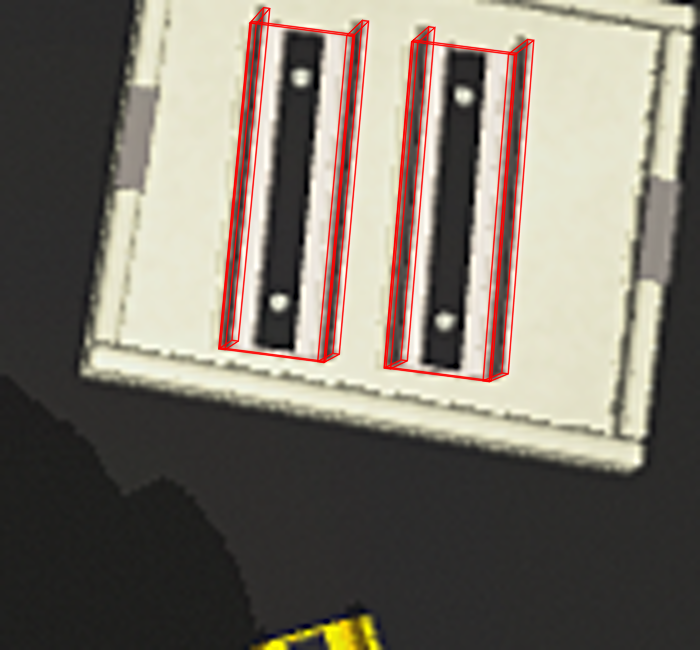

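```bash
python3 - <<'E'
from mv import *
show()
R,p,s=cur()
o=np.array([.5466,.1794,.077])
Rt,pt=chan_tcp(o,11.6,32,16,[0,0,.06]); print(pt)
R,p=rows(R,p,Rt,pt,-1,vmax=.012,wmax=5)
Rt,pt=chan_tcp(o,11.6,32,16,[0,0,.0265]); print(pt)
R,p=rows(R,p,Rt,pt,-1,vmax=.012,wmax=5)
E
```

```text
t 14.1 p [0.4966 0.1714 0.1393] q [-19.3  12.5  -7.3 123.6  10.4  29.4  67. ] F [ 0.3 -0.7 -0.7] op 86.5
[[0.259, -0.202, 0.945], [0.059, 0.979, 0.193], [-0.964, 0.006, 0.266]]
[0.52050339 0.17404314 0.10990729]
d 37.9 mm rot 0.7 deg N 4
[{"hand": -1, "travel": [0.035, -0.002, 0.015], "angular": [0.0, -0.001, 0.0]}, {"hand": -1, "travel": [0.034, -0.003, 0.015], "angular": [0.0, -0.001, -0.001]}, {"hand": -1, "travel": [0.035, -0.002, 0.015], "angular": [0.0, 0.0, 0.0]}, {"hand": -1, "travel": [0.035, -0.002, 0.015], "angular": [0.0, -0.001, -0.001]}]
[0.5378931  0.17761273 0.08149768]
d 33.5 mm rot 0.1 deg N 3
[{"hand": -1, "travel": [0.043, 0.0, 0.012], "angular": [0.0, 0.0, 0.0]}, {"hand": -1, "travel": [0.043, 0.0, 0.013], "angular": [0.0, 0.0, 0.0]}, {"hand": -1, "travel": [0.043, 0.0, 0.012], "angular": [0.0, 0.0, 0.0]}]
```

play_rows([
  {"hand":-1,"travel":[0.035,-0.002,0.015],"angular":[0.0,-0.001,0.0]},
  {"hand":-1,"travel":[0.034,-0.003,0.015],"angular":[0.0,-0.001,-0.001]},
  {"hand":-1,"travel":[0.035,-0.002,0.015],"angular":[0.0,0.0,0.0]},
  {"hand":-1,"travel":[0.035,-0.002,0.015],"angular":[0.0,-0.001,-0.001]},
  {"hand":-1,"travel":[0,0,0],"angular":[0,0,0]},
  {"hand":-1,"travel":[0,0,0],"angular":[0,0,0]},
])

```text
time: 14.7
tcp_pos: [0.5201, 0.1747, 0.1093]
tcp_rot: [-0.1, 74.1, 11.5]
contact_force: [0.1, 0.1, 0.1]
opening: 1.001
```

```bash
python3 - <<'E'
from mv import *
from h import *
from cell import snapshot
show()
R,p,s=cur()
o=np.array([.5466,.1794,.077])
Rt,pt=chan_tcp(o,11.6,32,16,[0,0,.0265]); print(pt)
R,p=rows(R,p,Rt,pt,-1,vmax=.012,wmax=5)
for n in ('side','top'): cv2.imwrite(f'pics/{n}7.png',cv2.resize(snapshot(n)['img'][130:260,150:310,::-1],None,fx=4,fy=4,interpolation=cv2.INTER_CUBIC))
E
```

```text
t 14.7 p [0.5201 0.1747 0.1093] q [-20.2  17.   -5.8 122.7  12.8  25.5  65.2] F [0.1 0.1 0.1] op 87.1
[[0.268, -0.201, 0.942], [0.055, 0.98, 0.194], [-0.962, -0.001, 0.274]]
[0.5378931  0.17761273 0.08149768]
d 33.1 mm rot 0.1 deg N 3
[{"hand": -1, "travel": [0.042, -0.001, 0.013], "angular": [0.0, 0.0, 0.0]}, {"hand": -1, "travel": [0.042, -0.001, 0.013], "angular": [0.0, 0.0, 0.0]}, {"hand": -1, "travel": [0.043, -0.001, 0.013], "angular": [0.0, -0.001, 0.0]}]
```

View pics/side7.png

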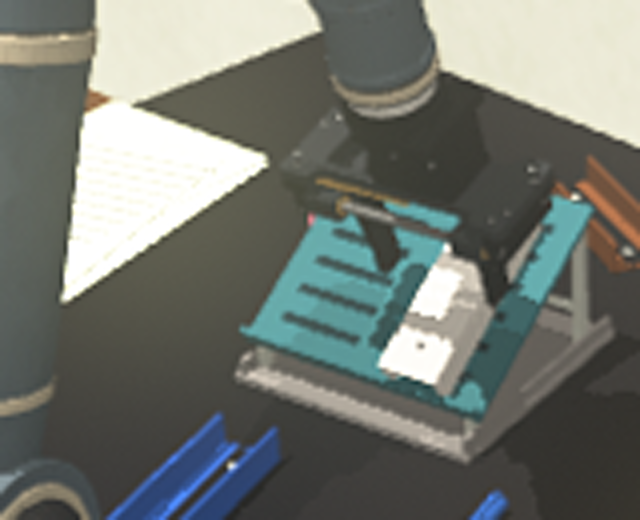

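View pics/top7.png

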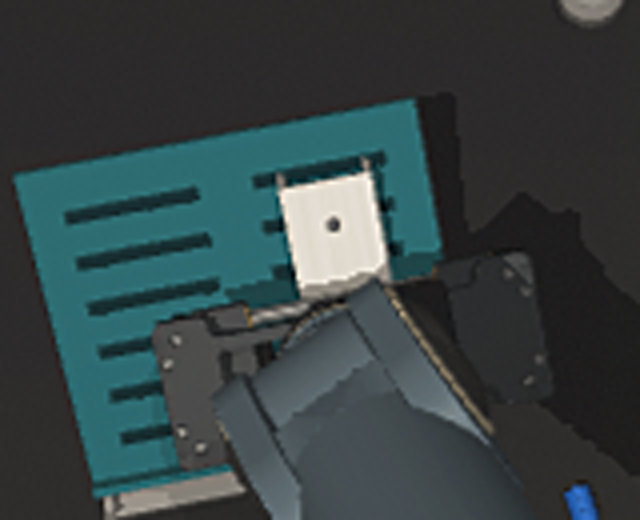

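Jaws straddle channel_down. Descend and close.

play_rows([
  {"hand":-1,"travel":[0.042,-0.001,0.013],"angular":[0,0,0]},
  {"hand":-1,"travel":[0.042,-0.001,0.013],"angular":[0,0,0]},
  {"hand":-1,"travel":[0.043,-0.001,0.013],"angular":[0,-0.001,0]},
  {"hand":-1,"travel":[0,0,0],"angular":[0,0,0]},
  {"hand":-1,"travel":[0,0,0],"angular":[0,0,0]},
])

```text
time: 15.3
tcp_pos: [0.5379, 0.1775, 0.0813]
tcp_rot: [-0.1, 73.9, 11.5]
contact_force: [0.1, -0.9, 0.1]
opening: 1.005
```

play_rows([
  {"hand":0.1,"travel":[0,0,0],"angular":[0,0,0]},
  {"hand":0.1,"travel":[0,0,0],"angular":[0,0,0]},
  {"hand":0.3,"travel":[0,0,0],"angular":[0,0,0]},
  {"hand":0.5,"travel":[0,0,0],"angular":[0,0,0]},
  {"hand":0.5,"travel":[0,0,0],"angular":[0,0,0]},
  {"hand":0.5,"travel":[0,0,0],"angular":[0,0,0]},
], newtons=30)

```text
time: 15.9
tcp_pos: [0.5382, 0.1776, 0.0822]
tcp_rot: [-0.1, 73.9, 11.5]
contact_force: [-0.5, 0.5, 1.2]
opening: 0.574
```

```bash
python3 - <<'E'
from mv import *
show()
R,p,s=cur()
Rc=Ro.from_euler('ZY',[11.6,-32],degrees=True).as_matrix()
print('pinch local',Rc.T@(p-R[:,0]*PZ-[.5466,.1794,.077]))
R,p=rows(R,p,R,p+Rc[:,2]*.05,.5,vmax=.013)
R,p=rows(R,p,R,p+np.array([0,0,.09]),.5,vmax=.025)
E
```

```text
t 15.9 p [0.5382 0.1776 0.0822] q [-20.7  20.8  -4.7 121.9  14.2  22.2  64.4] F [-0.5  0.5  1.2] op 49.9
[[0.272, -0.201, 0.941], [0.056, 0.98, 0.193], [-0.961, -0.0, 0.278]]
pinch local [ 5.38418682e-04 -5.23673269e-05  2.69471257e-02]
d 50.0 mm rot 0.0 deg N 4
[{"hand": 0.5, "travel": [-0.048, 0.0, -0.014], "angular": [0.0, 0.0, 0.0]}, {"hand": 0.5, "travel": [-0.048, 0.0, -0.013], "angular": [0.0, 0.0, 0.0]}, {"hand": 0.5, "travel": [-0.048, 0.0, -0.014], "angular": [0.0, 0.0, 0.0]}, {"hand": 0.5, "travel": [-0.048, 0.0, -0.014], "angular": [0.0, 0.0, 0.0]}]
d 90.0 mm rot 0.0 deg N 4
[{"hand": 0.5, "travel": [-0.086, 0.0, 0.025], "angular": [0.0, 0.0, 0.0]}, {"hand": 0.5, "travel": [-0.087, 0.0, 0.025], "angular": [0.0, 0.0, 0.0]}, {"hand": 0.5, "travel": [-0.086, 0.0, 0.025], "angular": [0.0, 0.0, 0.0]}, {"hand": 0.5, "travel": [-0.087, 0.0, 0.025], "angular": [0.0, 0.0, 0.0]}]
```

play_rows([
  {"hand":0.5,"travel":[-0.024,0.0,-0.007],"angular":[0.0,0.0,0.0]},
  {"hand":0.5,"travel":[-0.048,0.0,-0.014],"angular":[0.0,0.0,0.0]},
  {"hand":0.5,"travel":[-0.048,0.0,-0.014],"angular":[0.0,0.0,0.0]},
  {"hand":0.5,"travel":[-0.048,0.0,-0.014],"angular":[0.0,0.0,0.0]},
  {"hand":0.5,"travel":[-0.024,0.0,-0.007],"angular":[0.0,0.0,0.0]},
  {"hand":0.5,"travel":[-0.04,0.0,0.012],"angular":[0.0,0.0,0.0]},
  {"hand":0.5,"travel":[-0.08,0.0,0.024],"angular":[0.0,0.0,0.0]},
  {"hand":0.5,"travel":[-0.08,0.0,0.024],"angular":[0.0,0.0,0.0]},
])

```text
time: 16.7
tcp_pos: [0.5121, 0.1722, 0.1773]
tcp_rot: [-0.1, 73.9, 11.5]
contact_force: [1.1, 0.5, -1.8]
opening: 0.572
```

play_rows([
  {"hand":0.5,"travel":[-0.08,0.0,0.024],"angular":[0.0,0.0,0.0]},
  {"hand":0.5,"travel":[-0.06,0.0,0.018],"angular":[0.0,0.0,0.0]},
  {"hand":0.5,"travel":[0,0,0],"angular":[0,0,0]},
  {"hand":0.5,"travel":[0,0,0],"angular":[0,0,0]},
])

```text
time: 17.1
tcp_pos: [0.5125, 0.1723, 0.2129]
tcp_rot: [-0.1, 73.9, 11.5]
contact_force: [-0.1, 0.4, -1.0]
opening: 0.568
```

```bash
python3 - <<'E'
from mv import *
show()
R,p,s=cur()
# midpoint of first (.5755,-.1989) and up (.5671,-.2770), yaw -7.4
o=np.array([.5713,-.2379,.015]); 
Rt,pt=chan_tcp(o+[0,0,.12],-7.4,0,-16,[0.0005,0,.0265]); print('hover',pt)
rows(R,p,Rt,pt,.5,vmax=.03,wmax=5)
E
```

```text
t 17.1 p [0.5125 0.1723 0.2129] q [-18.    7.9  -8.  117.7   8.   39.1  70.3] F [-0.1  0.4 -1. ] op 49.4
[[0.272, -0.201, 0.941], [0.055, 0.98, 0.193], [-0.961, -0.0, 0.278]]
hover [ 0.56668435 -0.23730053  0.14352441]
d 419.0 mm rot 37.2 deg N 14
[{"hand": 0.5, "travel": [0.017, -0.118, -0.014], "angular": [0.008, 0.013, 0.0]}, {"hand": 0.5, "travel": [0.017, -0.118, -0.01], "angular": [0.007, 0.012, 0.0]}, {"hand": 0.5, "travel": [0.018, -0.118, -0.006], "angular": [0.008, 0.013, 0.0]}, {"hand": 0.5, "travel": [0.017, -0.118, -0.003], "angular": [0.008, 0.013, 0.0]}, {"hand": 0.5, "travel": [0.018, -0.119, 0.001], "angular": [0.007, 0.012, 0.0]}, {"hand": 0.5, "travel": [0.018, -0.118, 0.004], "angular": [0.008, 0.013, 0.0]}, {"hand": 0.5, "travel": [0.017, -0.118, 0.007], "angular": [0.007, 0.012, 0.0]}, {"hand": 0.5, "travel": [0.018, -0.118, 0.011], "angular": [0.008, 0.013, 0.0]}]
[{"hand": 0.5, "travel": [0.016, -0.118, 0.015], "angular": [0.008, 0.013, 0.0]}, {"hand": 0.5, "travel": [0.016, -0.117, 0.018], "angular": [0.007, 0.012, 0.0]}, {"hand": 0.5, "travel": [0.015, -0.117, 0.021], "angular": [0.008, 0.013, 0.0]}, {"hand": 0.5, "travel": [0.014, -0.116, 0.025], "angular": [0.008, 0.013, 0.0]}, {"hand": 0.5, "travel": [0.014, -0.116, 0.029], "angular": [0.007, 0.012, 0.0]}, {"hand": 0.5, "travel": [0.012, -0.114, 0.031], "angular": [0.008, 0.013, 0.0]}]
```

play_rows([
  {"hand":0.5,"travel":[0.017,-0.118,-0.014],"angular":[0.008,0.013,0.0]},
  {"hand":0.5,"travel":[0.017,-0.118,-0.01],"angular":[0.007,0.012,0.0]},
  {"hand":0.5,"travel":[0.018,-0.118,-0.006],"angular":[0.008,0.013,0.0]},
  {"hand":0.5,"travel":[0.017,-0.118,-0.003],"angular":[0.008,0.013,0.0]},
  {"hand":0.5,"travel":[0.018,-0.119,0.001],"angular":[0.007,0.012,0.0]},
  {"hand":0.5,"travel":[0.018,-0.118,0.004],"angular":[0.008,0.013,0.0]},
  {"hand":0.5,"travel":[0.017,-0.118,0.007],"angular":[0.007,0.012,0.0]},
  {"hand":0.5,"travel":[0.018,-0.118,0.011],"angular":[0.008,0.013,0.0]},
])

```text
time: 17.9
tcp_pos: [0.5429, -0.0627, 0.1716]
tcp_rot: [151.9, 87.2, 152.6]
contact_force: [0.5, 1.1, -2.0]
opening: 0.571
```

play_rows([
  {"hand":0.5,"travel":[0.016,-0.118,0.015],"angular":[0.008,0.013,0.0]},
  {"hand":0.5,"travel":[0.016,-0.117,0.018],"angular":[0.007,0.012,0.0]},
  {"hand":0.5,"travel":[0.015,-0.117,0.021],"angular":[0.008,0.013,0.0]},
  {"hand":0.5,"travel":[0.014,-0.116,0.025],"angular":[0.008,0.013,0.0]},
  {"hand":0.5,"travel":[0.014,-0.116,0.029],"angular":[0.007,0.012,0.0]},
  {"hand":0.5,"travel":[0.012,-0.114,0.031],"angular":[0.008,0.013,0.0]},
  {"hand":0.5,"travel":[0,0,0],"angular":[0,0,0]},
  {"hand":0.5,"travel":[0,0,0],"angular":[0,0,0]},
])

```text
time: 18.7
tcp_pos: [0.5662, -0.2372, 0.1414]
tcp_rot: [179.9, 73.8, 172.5]
contact_force: [0.3, -0.0, -1.5]
opening: 0.568
```

```bash
cat > rel2.py <<'E'
from mv import *
from h import *
show()
R,p,s=cur()
yaw=np.degrees(np.arctan2(-R[0,1],R[1,1]))
Rc=Ro.from_euler('ZY',[yaw,0],degrees=True).as_matrix()
o=p-R[:,0]*PZ-Rc@[.0005,0,.0265]; print('chan',o.round(4),'yaw',yaw, 'dev from mid', (Rc.T@(o-[.5713,-.2379,.015])).round(4))
E
python3 - <<'E'
exec(open('rel2.py').read())
from cell import snapshot
P=[[*o,yaw,0],[.5755,-.1989,.012,-7.5,0],[.5671,-.2770,.012,-7.35,0]]
for n in ('side','top'): wire(snapshot(n),[DN,UP,UP],P,(340,160,480,290),5,f'pics/w8_{n}.png')
oc=np.array([.5713,-.2379,.015])
Rt,pt=chan_tcp(oc+[0,0,.045],-7.4,0,-16,[0.0005,0,.0265]); print('pre',pt)
rows(R,p,Rt,pt,.5,vmax=.015,wmax=5)
E
```

```text
t 18.7 p [ 0.5662 -0.2372  0.1414] q [ 12.4  33.7   7.5  89.9  -1.   72.5 102.2] F [ 0.3 -0.  -1.5] op 49.4
[[-0.276, 0.13, 0.952], [0.037, 0.992, -0.125], [-0.96, 0.0, -0.279]]
chan [ 0.5708 -0.2378  0.1329] yaw -7.4730242869993 dev from mid [-0.0005 -0.      0.1179]
pre [ 0.56668435 -0.23730053  0.06852441]
d 72.9 mm rot 0.2 deg N 5
[{"hand": 0.5, "travel": [0.056, 0.0, 0.017], "angular": [0.0, 0.0, 0.0]}, {"hand": 0.5, "travel": [0.056, 0.0, 0.016], "angular": [0.0, 0.0, 0.0]}, {"hand": 0.5, "travel": [0.056, 0.0, 0.017], "angular": [0.0, -0.001, 0.0]}, {"hand": 0.5, "travel": [0.056, 0.0, 0.016], "angular": [0.0, 0.0, 0.0]}, {"hand": 0.5, "travel": [0.056, 0.0, 0.017], "angular": [0.0, 0.0, 0.0]}]
```

View pics/w8_side.png

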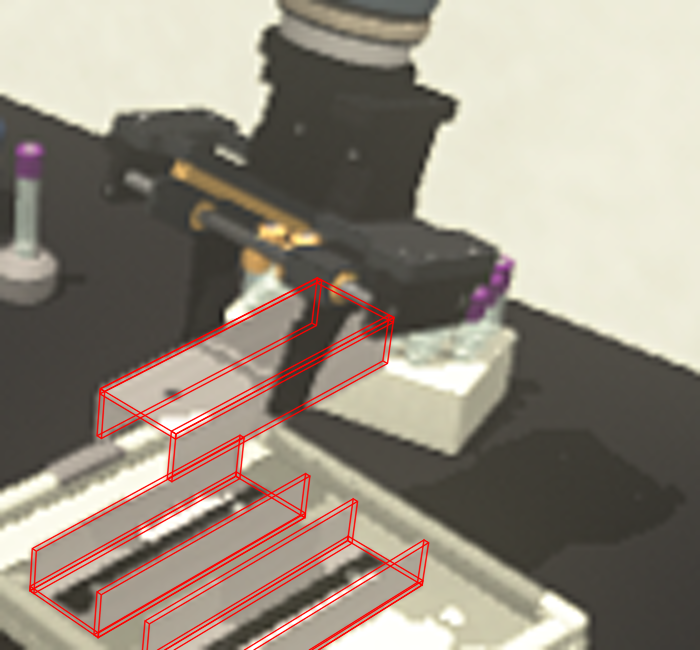

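View pics/w8_top.png

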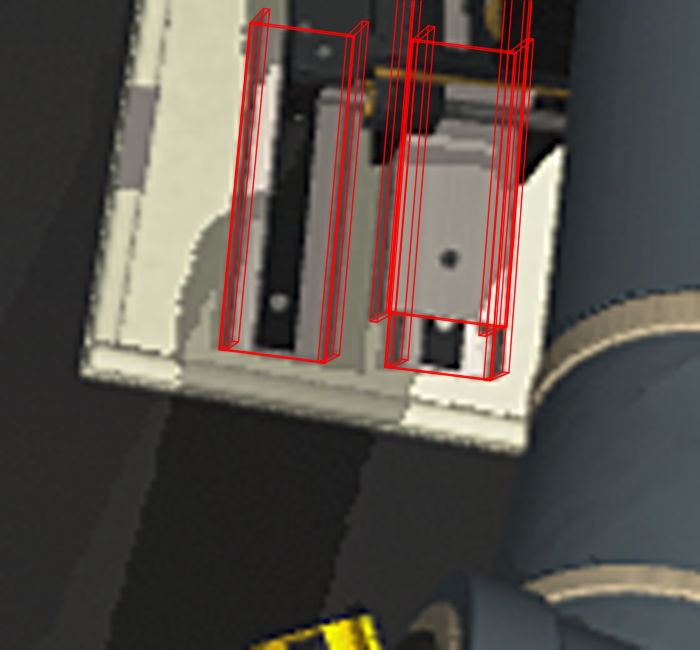

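play_rows([
  {"hand":0.5,"travel":[0.056,0.0,0.017],"angular":[0.0,0.0,0.0]},
  {"hand":0.5,"travel":[0.056,0.0,0.016],"angular":[0.0,0.0,0.0]},
  {"hand":0.5,"travel":[0.056,0.0,0.017],"angular":[0.0,-0.001,0.0]},
  {"hand":0.5,"travel":[0.056,0.0,0.016],"angular":[0.0,0.0,0.0]},
  {"hand":0.5,"travel":[0.056,0.0,0.017],"angular":[0.0,0.0,0.0]},
  {"hand":0.5,"travel":[0,0,0],"angular":[0,0,0]},
  {"hand":0.5,"travel":[0,0,0],"angular":[0,0,0]},
])

```text
time: 19.5
tcp_pos: [0.5675, -0.2372, 0.07]
tcp_rot: [-180.0, 74.1, 172.6]
contact_force: [0.4, 0.5, -1.3]
opening: 0.571
```

```bash
python3 - <<'E'
exec(open('rel2.py').read())
from cell import snapshot
P=[[*o,yaw,0],[.5755,-.1989,.012,-7.5,0],[.5671,-.2770,.012,-7.35,0]]
for n in ('side','top'):
    im=snapshot(n); cv2.imwrite(f'pics/c9_{n}.png',cv2.resize(im['img'][170:290,340:470,::-1],None,fx=5,fy=5,interpolation=cv2.INTER_CUBIC)); wire(im,[DN,UP,UP],P,(340,170,470,290),5,f'pics/w9_{n}.png')
oc=np.array([.5713,-.2379,.015])
Rt,pt=chan_tcp(oc+[0,0,.012],-7.4,0,-16,[0.0005,0,.0265]); print('pre',pt)
rows(R,p,Rt,pt,.5,vmax=.006,wmax=5)
E
```

```text
t 19.5 p [ 0.5675 -0.2372  0.07  ] q [ 12.6  38.1   7.   92.6  -1.4  65.1 102.1] F [ 0.4  0.5 -1.3] op 49.7
[[-0.272, 0.129, 0.954], [0.035, 0.992, -0.124], [-0.962, -0.0, -0.274]]
chan [ 0.572  -0.2378  0.0615] yaw -7.401906656373847 dev from mid [0.0007 0.0002 0.0465]
pre [ 0.56668435 -0.23730053  0.03552441]
d 34.5 mm rot 0.1 deg N 6
[{"hand": 0.5, "travel": [0.022, 0.0, 0.006], "angular": [0.0, 0.0, 0.0]}, {"hand": 0.5, "travel": [0.022, 0.0, 0.006], "angular": [0.0, 0.0, 0.0]}, {"hand": 0.5, "travel": [0.023, 0.0, 0.005], "angular": [0.0, 0.0, 0.0]}, {"hand": 0.5, "travel": [0.022, -0.001, 0.006], "angular": [0.0, 0.0, 0.0]}, {"hand": 0.5, "travel": [0.022, 0.0, 0.006], "angular": [0.0, 0.0, 0.0]}, {"hand": 0.5, "travel": [0.022, 0.0, 0.006], "angular": [0.0, 0.001, 0.0]}]
```

View pics/w9_side.png

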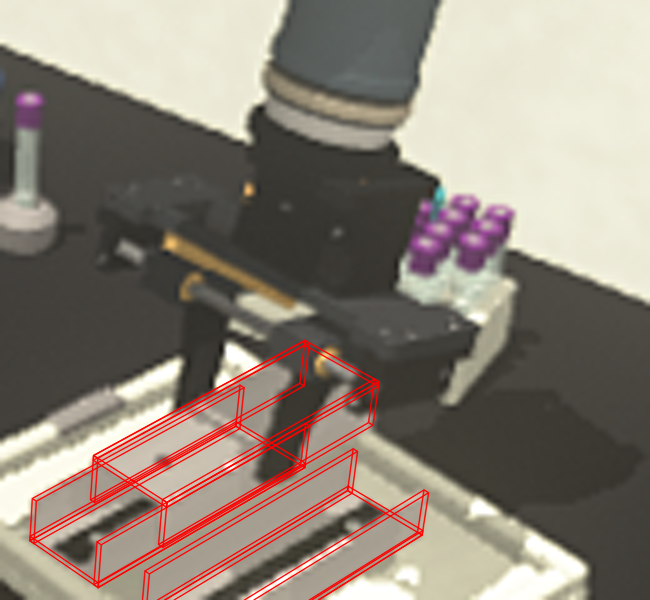

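View pics/c9_side.png

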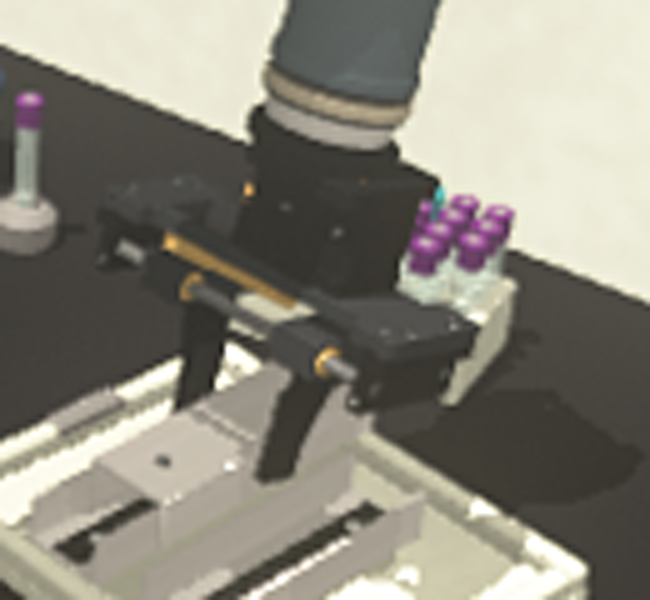

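View pics/w9_top.png

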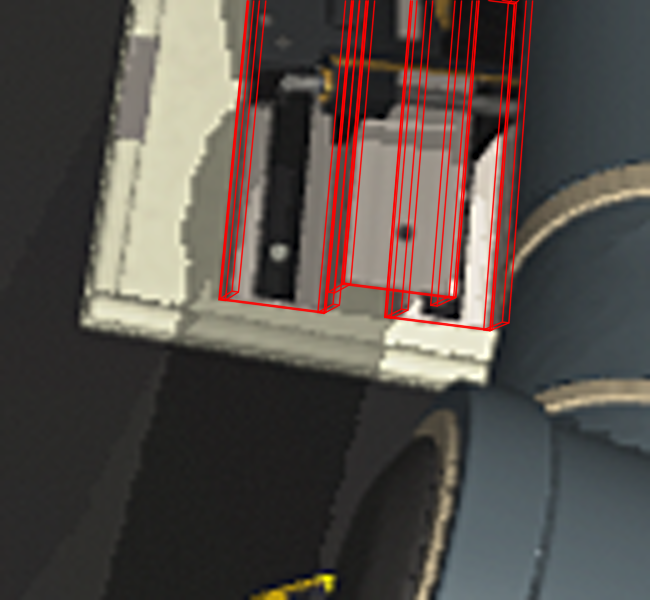

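play_rows([
  {"hand":0.5,"travel":[0.022,0,0.006],"angular":[0,0,0]},
  {"hand":0.5,"travel":[0.022,0,0.006],"angular":[0,0,0]},
  {"hand":0.5,"travel":[0.023,0,0.005],"angular":[0,0,0]},
  {"hand":0.5,"travel":[0,0,0],"angular":[0,0,0]},
])

```text
time: 20.0
tcp_pos: [0.5663, -0.2368, 0.0521]
tcp_rot: [179.9, 74.0, 172.5]
contact_force: [0.1, 0.4, -1.0]
opening: 0.571
```

play_rows([
  {"hand":0.5,"travel":[0.015,-0.001,0.004],"angular":[0,0,0]},
  {"hand":0.5,"travel":[0.015,0,0.004],"angular":[0,0,0]},
  {"hand":0.5,"travel":[0,0,0],"angular":[0,0,0]},
])

```text
time: 20.3
tcp_pos: [0.5666, -0.2372, 0.0448]
tcp_rot: [180.0, 74.1, 172.6]
contact_force: [-0.5, -0.2, -1.0]
opening: 0.571
```

```bash
python3 rel2.py
```

```text
t 20.3 p [ 0.5666 -0.2372  0.0448] q [ 12.8  39.8   6.9  93.4  -1.5  62.7 102.1] F [-0.5 -0.2 -1. ] op 49.7
[[-0.272, 0.129, 0.954], [0.035, 0.992, -0.124], [-0.962, 0.0, -0.274]]
chan [ 0.5712 -0.2378  0.0363] yaw -7.40170442576759 dev from mid [-0.0002  0.0001  0.0213]
```

play_rows([
  {"hand":0.5,"travel":[0.013,0,0.0035],"angular":[0,0,0]},
  {"hand":0.5,"travel":[0.013,0,0.0035],"angular":[0,0,0]},
  {"hand":0.5,"travel":[0,0,0],"angular":[0,0,0]},
])

```text
time: 20.6
tcp_pos: [0.5665, -0.2372, 0.0381]
tcp_rot: [180.0, 74.1, 172.6]
contact_force: [0.2, 0.1, -1.9]
opening: 0.569
```

play_rows([
  {"hand":0.5,"travel":[0.013,0,0.004],"angular":[0,0,0]},
  {"hand":0.5,"travel":[0.013,0,0.004],"angular":[0,0,0]},
  {"hand":0.5,"travel":[0,0,0],"angular":[0,0,0]},
])

```text
time: 20.9
tcp_pos: [0.5667, -0.2372, 0.0313]
tcp_rot: [-180.0, 74.1, 172.6]
contact_force: [-0.0, -0.2, -1.3]
opening: 0.574
```

```bash
python3 rel2.py
```

```text
t 20.9 p [ 0.5667 -0.2372  0.0313] q [ 12.8  40.7   6.8  93.7  -1.6  61.4 102.1] F [-0.  -0.2 -1.3] op 49.9
[[-0.272, 0.129, 0.954], [0.035, 0.992, -0.124], [-0.962, -0.0, -0.274]]
chan [ 0.5713 -0.2378  0.0228] yaw -7.396648799289395 dev from mid [-0.0001  0.0001  0.0078]
```

play_rows([
  {"hand":0.5,"travel":[0.012,0,0.0035],"angular":[0,0,0]},
  {"hand":0.5,"travel":[0.006,0,0.0015],"angular":[0,0,0]},
  {"hand":0.5,"travel":[0,0,0],"angular":[0,0,0]},
])

```text
time: 21.2
tcp_pos: [0.5668, -0.2373, 0.0269]
tcp_rot: [-180.0, 74.1, 172.6]
contact_force: [1.2, -1.0, -1.6]
opening: 0.571
```

play_rows([
  {"hand":0.5,"travel":[0.004,0,0.001],"angular":[0,0,0]},
  {"hand":0.5,"travel":[0,0,0],"angular":[0,0,0]},
])

```text
time: 21.4
tcp_pos: [0.5669, -0.2373, 0.0261]
tcp_rot: [-180.0, 74.1, 172.6]
contact_force: [0.5, 0.2, -1.0]
opening: 0.576
```

play_rows([
  {"hand":0.5,"travel":[0.004,0,0.001],"angular":[0,0,0]},
  {"hand":0.5,"travel":[0,0,0],"angular":[0,0,0]},
])

```text
time: 21.6
tcp_pos: [0.5671, -0.2374, 0.0256]
tcp_rot: [-180.0, 74.2, 172.6]
contact_force: [-1.0, -0.7, 0.7]
opening: 0.572
```

```bash
python3 rel2.py
```

```text
t 21.6 p [ 0.5671 -0.2374  0.0256] q [ 12.9  41.2   6.7  93.8  -1.6  60.8 102.1] F [-1.  -0.7  0.7] op 49.7
[[-0.271, 0.129, 0.954], [0.035, 0.992, -0.124], [-0.962, -0.0, -0.273]]
chan [ 0.5716 -0.238   0.0171] yaw -7.399137097441026 dev from mid [ 0.0003 -0.      0.0021]
```

play_rows([
  {"hand":0.5,"travel":[0.004,0,0.001],"angular":[0,0,0]},
  {"hand":0.5,"travel":[0,0,0],"angular":[0,0,0]},
])

```text
time: 21.8
tcp_pos: [0.5671, -0.2374, 0.0256]
tcp_rot: [-180.0, 74.2, 172.6]
contact_force: [-1.9, 0.2, 6.0]
opening: 0.569
```

play_rows([
  {"hand":0.5,"travel":[0.004,0,0.001],"angular":[0,0,0]},
  {"hand":0.5,"travel":[0,0,0],"angular":[0,0,0]},
])

```text
time: 22.0
tcp_pos: [0.5671, -0.2374, 0.0255]
tcp_rot: [180.0, 74.2, 172.6]
contact_force: [-1.8, 1.0, 11.3]
opening: 0.569
```

```bash
python3 - <<'E'
exec(open('rel2.py').read())
from cell import snapshot
P=[[.5713,-.2379,.015,-7.4,0],[.5755,-.1989,.012,-7.5,0],[.5671,-.2770,.012,-7.35,0]]
im=snapshot('side'); wire(im,[DN],P[:1],(340,210,440,310),6,'pics/w10_side.png')
E
```

```text
t 22.0 p [ 0.5671 -0.2374  0.0255] q [ 12.9  41.2   6.7  93.8  -1.6  60.8 102.2] F [-1.8  1.  11.3] op 49.5
[[-0.271, 0.129, 0.954], [0.035, 0.992, -0.124], [-0.962, 0.0, -0.273]]
chan [ 0.5717 -0.238   0.017 ] yaw -7.416528523396539 dev from mid [ 0.0004 -0.0001  0.002 ]
```

View pics/w10_side.png

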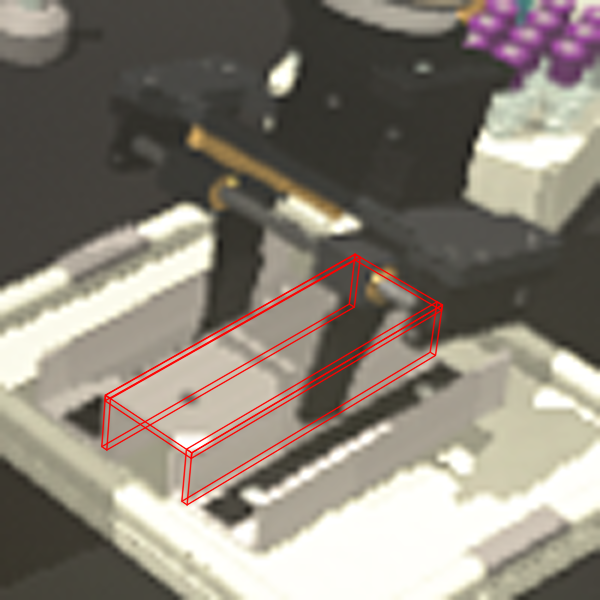

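play_rows([
  {"hand":0.5,"travel":[-0.006,0,-0.002],"angular":[0,0,0]},
  {"hand":-0.2,"travel":[0,0,0],"angular":[0,0,0]},
  {"hand":-0.3,"travel":[0,0,0],"angular":[0,0,0]},
  {"hand":-0.45,"travel":[0,0,0],"angular":[0,0,0]},
  {"hand":-0.45,"travel":[0,0,0],"angular":[0,0,0]},
  {"hand":-0.45,"travel":[0,0,0],"angular":[0,0,0]},
])

```text
time: 22.65
tcp_pos: [0.5667, -0.2373, 0.0245]
tcp_rot: [-180.0, 74.1, 172.6]
contact_force: [0.3, 0.5, -0.4]
opening: 0.719
```

play_rows([
  {"hand":-0.45,"travel":[-0.02,0,-0.006],"angular":[0,0,0]},
  {"hand":-0.45,"travel":[-0.04,0,-0.012],"angular":[0,0,0]},
  {"hand":-0.45,"travel":[-0.08,0,-0.023],"angular":[0,0,0]},
  {"hand":-0.45,"travel":[-0.12,0,-0.034],"angular":[0,0,0]},
  {"hand":-0.45,"travel":[-0.15,0,-0.042],"angular":[0,-0.01,0]},
  {"hand":-0.45,"travel":[-0.15,0,-0.042],"angular":[0,-0.01,0]},
  {"hand":-0.45,"travel":[0,0,0],"angular":[0,0,0]},
])

```text
time: 23.35
tcp_pos: [0.5682, -0.239, 0.1776]
tcp_rot: [-179.2, 78.5, 173.3]
contact_force: [0.6, 0.3, 0.9]
opening: 0.721
```

play_rows([
  {"hand":-0.45,"travel":[0,0.1,-0.05],"angular":[0,0,0]},
  {"hand":-0.45,"travel":[0,0.15,-0.08],"angular":[0,0,0]},
  {"hand":-0.45,"travel":[0,0.15,-0.08],"angular":[0,0,0]},
  {"hand":-0.45,"travel":[0,0.15,0],"angular":[0,0,0]},
  {"hand":-0.45,"travel":[0,0.15,0],"angular":[0,0,0]},
  {"hand":-0.45,"travel":[0,0.1,0],"angular":[0,0,0]},
  {"hand":-0.45,"travel":[0,0,0],"angular":[0,0,0]},
])

```text
time: 24.05
tcp_pos: [0.5408, -0.027, 0.1817]
tcp_rot: [179.2, 77.8, 172.3]
contact_force: [0.4, -0.3, -0.3]
opening: 0.723
```

```bash
python3 - <<'E'
from mv import *
from h import *
from cell import snapshot, outline_of
show()
P=[[.5713,-.2379,.015,-7.4,0],[.5755,-.1989,.012,-7.5,0],[.5671,-.2770,.012,-7.35,0]]
for n in ('side','top'):
    s=snapshot(n); wire(s,[DN,UP,UP],P,(345,160,475,290),5,f'pics/w11_{n}.png')
    cv2.imwrite(f'pics/f11_{n}.png',cv2.resize(s['img'][:,:,::-1],(800,600),interpolation=cv2.INTER_CUBIC))
    cv2.imwrite(f'pics/c11_{n}.png',cv2.resize(s['img'][160:330,330:470,::-1],None,fx=4,fy=4,interpolation=cv2.INTER_CUBIC))
E
```

```text
t 24.05 p [ 0.5408 -0.027   0.1817] q [ -2.5  23.1   2.6 100.6  -2.9  68.5  84.3] F [ 0.4 -0.3 -0.3] op 62.9
[[-0.21, 0.121, 0.97], [0.028, 0.993, -0.118], [-0.977, 0.003, -0.212]]
```

View pics/c11_side.png

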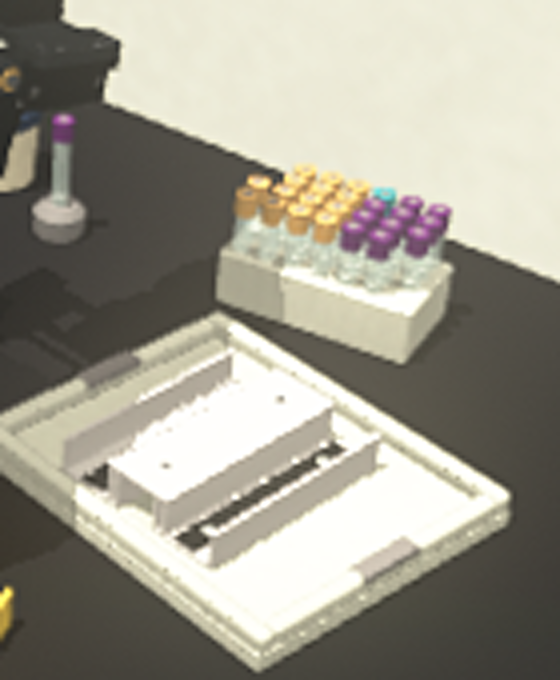

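View pics/w11_top.png

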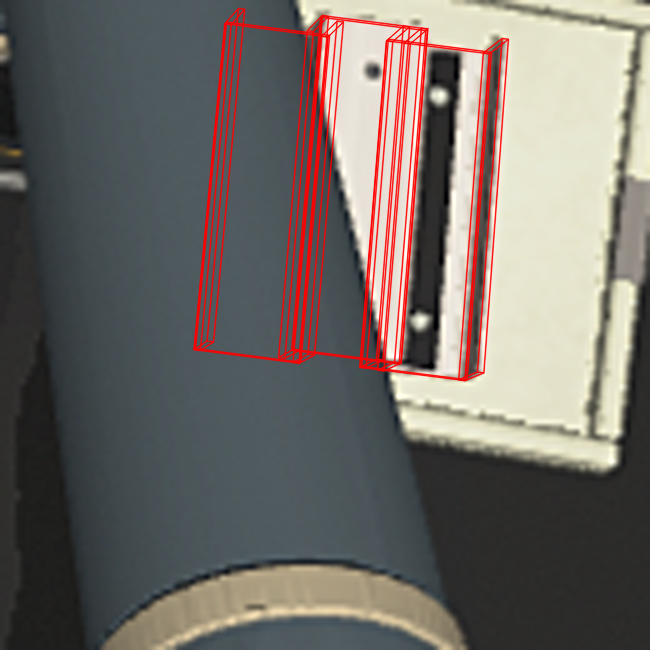

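View pics/w11_side.png

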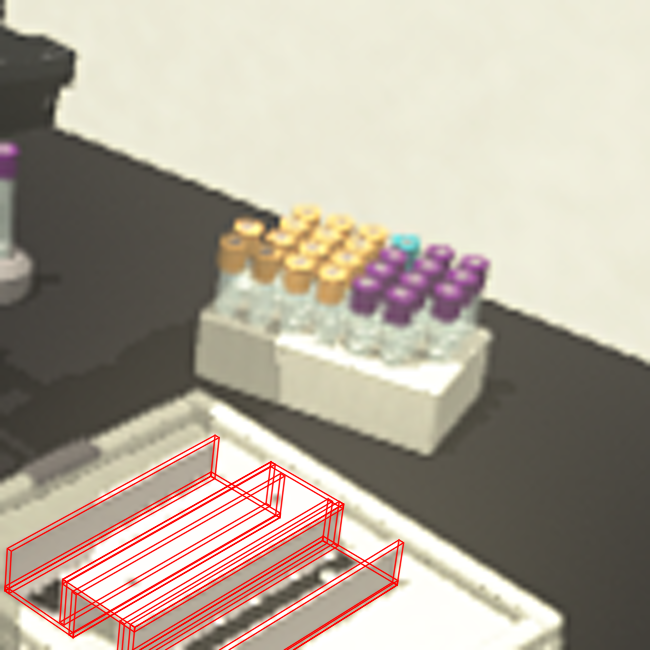

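View pics/f11_top.png

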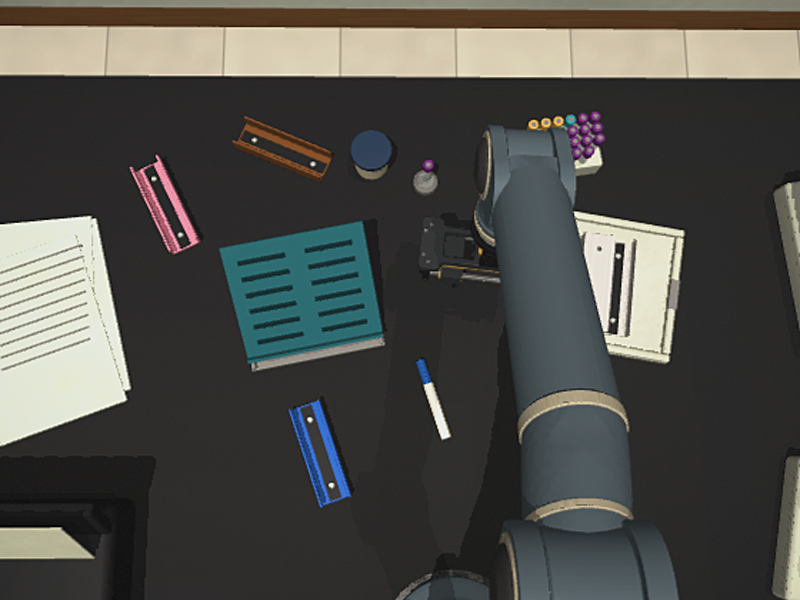

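```bash
python3 -c "
from cell import robot
print(robot.sense()['qvel'].round(2)); print(robot.sign_off())"
```

```text
[ 1.53  0.01  1.75  0.2   0.19 -0.17  0.09]
the job is handed in; nothing more can be done
None
```

I moved both channels into the tray and handed the job in at about 24 s of the 72 s allowed; no verdict was reported.

- **Second channel (open side up):** the pose fit after placing put it at x +3 mm and y −78.6 mm in the first channel's frame. That is a gap of about 29 mm, parallel within 0.3°. It was lowered to floor contact (about 10 N) before release.
- **Third channel (open side down):** it met no resistance on the way down until about 11 N at the expected seating height. In the last side picture it sits level, with ends in line and a flange in each trough.
- **Bystanders:** the jar, sample tube and marker are at the same pixels in the top view as at the start. The rack is partly hidden behind the arm there, but it looks unmoved in the side view.

**Checks that disagreed or fell short:**
- My height estimate for the channels on the stand was about 2 mm off. The contact forces at placing made up for it.
- Approaching square to the sloping plate ran joint 6 almost to its limit. I gripped at half the tilt instead and turned the channels level afterwards.
- In the last top view the arm hid the first channel and most of the third, so that final check rests mostly on the side view.
- The arm was still moving slightly at hand-in (under 2°/s), well clear of everything.

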